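# Load a spring balance to its check mark and thread the check pin

### The arm

A 6-joint arm with a two-finger parallel gripper is mounted at the origin on a cart in front of the work surface, level with it; the furniture and walls round the work are solid. World frame = base frame: x ahead of the robot, y to its left, z up, the work surface at z = 0. Lengths are in m, angles in rad, forces in N, time in s.
With the tool pointing down it reaches from about 0.225 to 0.875 m from the base axis. Payload 3.4 kg.
Tool frame: the origin (TCP) lies on the centre line of the jaws, within the pads' length; the fingertips stand 17 mm ahead of it and the grasp point (between the pads) lies 2 mm behind it (nose_length is the distance from the TCP to the fingertips, in m); z points along the fingers, y is the line along which they close (so a half turn about z gives the same grasp; the last joint's range is limited). The gripper opens to 85 mm and grips with 20 to 120 N. Pads are 22 mm wide; open, the fingers measure 114 mm over their backs; the gripper's body (76 mm by 85 mm) begins 54 mm behind the grasp point. The pads swing forward as they close: fully open they stand 13 mm farther back than shut.
Start: joints at [-1.428, 0.276, 1.505, -0, 1.361, -0.121], TCP at [0.15, -0.555, 0.248] pointing down, gripper open.
Joint ranges: [-2.89, 2.89], [-0.75, 2.08], [0.22, 2.7], [-1.18, 4.32], [0.11, 2.71], [-2.7, 2.7]. Speed limits (rad/s): [2.57, 2.57, 3.14, 3.14, 3.14, 3.14].

### API

Orientations are given as a unit quaternion [w, x, y, z].
In Python, from rig import get_state, get_image, sign_off, find_in, place_of, nose_length gives the robot as it stands.
- The arm moves only by the tool apply_moves, never from a script. Its argument "deltas" is one flat list of numbers, 5 for each row, row after row: the finger opening in mm, from 0 to 85.4, then the shift along the tool's x, y, z in mm, then the turn about the tool's z in degrees. A call has 1 to 12 rows; each row is the pose to reach, as a shift and turn from the pose commanded when the call began, along the tool's axes at that moment; what a row does not reach only later rows make up. A row lasts 1/12 s, in which the tool goes at most 41.7 mm and 7.16 degrees, less where a joint would pass 70% of its speed; a pose out of reach is approached as far as the arm can. A call with a gripper value outside its range is refused whole. The fingers move at their own pace and stop on an object; "squeeze" is the grip in N (left out, the last holds). Time passes only in rows, so rows that repeat a pose let the fingers close. It gives the time, the measured TCP pose, the force, the opening and the grip force at its end, in the units of the state.
- get_state(): the state, without advancing time (a new reading comes with each control period).
- get_image(name): name is "scene" or "top" or "wrist"; returns a dict with "frame" (480x640x3 uint8, red, green, blue), "K" (3x3 intrinsics, pixels), "position" and "orientation" of the camera in the world. Camera axes: x right, y down, z forward; pixel columns grow to the right and rows downward; lengths in m; the calibration is good to about 2 mm. The wrist camera is an equidistant fisheye: a pixel r from the principal point sees the ray r / f radians off the axis. A picture is of the moment at which its call begins. There is no depth.
- sign_off(): hands the job in; it is judged then, once.
Trained networks look in a picture, given as the dict that the camera call returned (one of the last four; its "shot" number tells which), for a name from the list of things; names that differ only in an ending like _2 or _b are one class to them, and where a whole thing is asked for, a point or a joint stands for the part that bears it (a point fixed in the world has none). Each returns a list of dicts, best first, with "score" (0 to 1); they miss things now and then, are a little off and sometimes report something else, mostly with a low value. They report only what shows in the picture. A call takes as long as a camera call.
- find_in(query, picture): "point" ([column, row] in pixels, amid what is visible of it).
- place_of(query, picture): "point" ([column, row] in pixels: a listed point, or the origin of a listed thing).
The state is a dict: "clock": time; "qpos": joint angles; "qd": joint speeds; "effort": joint torques, N m; "position": TCP position; "ee_rot": TCP orientation; "contact_force": force on the tool from outside, world axes, zero at the start; "moment": the same for the moment, N m; "width": finger opening in m; "gripper_force": force on a finger pad.
Only numpy, scipy, OpenCV 4.12 (cv2) and the standard library are available. Lean on these libraries where they do the work, as an engineer would, in place of code of your own. Each camera call takes 0.05 s, during which the arm holds its last target. There are 200 camera calls.

### The job

Check the spring balance: set the 300 g and the 200 g brass weight (the largest and the middle one) upright on its white pan and let go of them, so that the pan sinks until the bushing under it lines up with the bushing in the fixed upright. Then take the red-handled check pin by its handle and thread it, nose first and without forcing it, through the upright's bushing and on through the pan's bushing until its nose stands out at least a centimetre beyond, and finish still holding the pin there by its handle. Leave the smallest weight and the things lying around where they are.

Things in the scene. Friction and masses are not known exactly. Their poses are not given: they have to be found in the camera images.
- gauge: The spring balance, fixed on the bench: grey base plate 135 x 110 x 10 mm; origin on the bench, z up, +x is the way the pin goes in. At x = -45 mm stands the fixed upright (16 mm thick, 44 wide in y, 96 high) with the frame bushing. At x = +15 mm a sprung carriage rides on two guide rods (y = +-40 mm); it carries the pan's bushing and, above it, the white pan.
- frame_bush (a point): Centre of the frame bushing: a hole of 13 mm diameter along the gauge's x, 16 mm long (x = -8 to +8 mm of this point) plus a brass collar 3 mm long on its -x face, 75 mm above the bench. Axes as the gauge's.
- pan_bush (a point): Centre of the pan's bushing (moves with the pan): 13 mm hole along the gauge's x in a 16 mm thick block, with a 3 mm brass collar on its -x face. 60 mm further along +x than frame_bush, same y; 95 mm above the bench with the pan empty, level with frame_bush (75 mm) with 500 g. Axes as the gauge's. It gives way up and down on the springs (245 N/m).
- pan_floor (a point): Centre of the upper side of the pan's floor, where weights stand; 125 mm above the bench when empty, 105 mm with 500 g. The white rectangular pan is 80 mm along x by 136 mm along y outside, with a rim 3 mm thick that rises 6 mm above the floor. Axes as the gauge's. There is room for two weights side by side at y = +33 and y = -33 mm.
- pan (a joint): How far the pan has sunk, in m: 0 empty, about 0.004 for each 100 g, 0.020 with 500 g (bushings in line), stop at 0.032.
- weight_300: 300 g brass weight, the largest: a cylinder 38 mm in diameter and 31 mm high with a small knob on top (14 mm in diameter, 45 mm high in all). Origin at the centre of its underside, z up.
- weight_200: 200 g brass weight, the middle one: cylinder 33 mm in diameter and 28 mm high, 42 mm high with its knob. Origin at the centre of its underside, z up.
- weight_100: 100 g brass weight, the smallest: cylinder 26 mm in diameter and 22 mm high, 36 mm high with its knob; not needed. Origin at the centre of its underside.
- pin: The check pin, about 80 g: a red square handle 44 mm long, 16 x 16 mm in section, and a round 10 mm steel shaft that runs 130 mm from the handle's front and tapers to 6 mm over its last 6 mm. Origin at the centre of the handle; +x along the shaft to the nose. It starts level in its rest, axis 50 mm up, two handle sides upright; centre of mass about 55 mm ahead of the origin.
- pin_tip (a point): The end of the pin's nose, 152 mm from the handle's centre along the pin's +x.
- rest: The black pin rest, fixed on the bench; origin on the bench below the centre of the pin's handle, +x along the pin. Two forked uprights at x = 36 and 130 mm, 8 mm thick, 56 mm high, open upward, carry the shaft; base 50 mm wide, x = 20 to 145 mm. The handle hangs free behind it.
- yellow_screwdriver: Small yellow screwdriver lying on the bench, 137 x 16 x 16 mm; leave it.
- red_tin: Round red tin, 56 mm in diameter, 20 mm high; leave it.
- blue_reel: Small flat blue reel, 41 x 76 x 12 mm; leave it.
- red_marker: Red marker pen lying on the bench, 126 x 17 x 17 mm; leave it.

How it is judged:
By the outcome, as a careful person would: the job done as asked, in the order asked, and still so for the second after the job is handed in, while the arm keeps its last pose, push and grip.
It also fails if it takes over 72 s, if anything falls off the work surface, if the arm or the gripper's body presses on something with over 40 N, if the wrist force passes 120 N, or if a joint passes its speed limit or range.

## Working session

There is one attempt and no reset: what is moved stays moved. The work goes in short steps, Python scripts to look and compute and a tool call to move; the robot and the scene stay as the last step left them, time stands still between calls to the robot, and variables do not carry over. Pictures are saved under pics/ and viewed, at most 10 in all, crops included, and the job is handed in when it is done.

Besides the shell and the picture viewer there is one more tool, called after ">>>" as a command line: name --argument value ..., lists and objects as JSON in quotes. apply_moves: Moves the arm, as the interface text tells. Its arguments: {"type":"object","properties":{"deltas":{"type":"array"},"squeeze":{"type":"number"}},"required":["deltas"]}

```bash
mkdir -p pics; ls; cat > h.py <<'E'
import numpy as np, cv2
from scipy.spatial.transform import Rotation as R
from rig import *
def rot(q): return R.from_quat([q[1],q[2],q[3],q[0]]).as_matrix()
def ray(im,p):
    K=np.array(im["K"]);d=np.array([(p[0]-K[0,2])/K[0,0],(p[1]-K[1,2])/K[1,1],1.])
    return np.array(im["position"]),rot(im["orientation"])@d
def onz(im,p,z):
    o,d=ray(im,p); return o+d*(z-o[2])/d[2]
def proj(im,P):
    K=np.array(im["K"]);c=rot(im["orientation"]).T@(np.array(P)-im["position"]);q=K@(c/c[2]);return q[:2]
def tri(ims,ps):
    A=np.zeros((3,3));b=np.zeros(3)
    for im,p in zip(ims,ps):
        o,d=ray(im,p);d/=np.linalg.norm(d);M=np.eye(3)-np.outer(d,d);A+=M;b+=M@o
    return np.linalg.solve(A,b)
def save(im,n,crop=None,s=1):
    f=im["frame"]
    if crop: f=f[crop[1]:crop[3],crop[0]:crop[2]]
    f=cv2.resize(f,None,fx=s,fy=s,interpolation=cv2.INTER_CUBIC); cv2.imwrite("pics/"+n,f[:,:,::-1])
E
python3 - <<'E'
from h import *
np.set_printoptions(precision=4,suppress=True)
ims={n:get_image(n) for n in("scene","top")}
for n,im in ims.items():
    save(im,n+"0.png"); print(n,im["position"],im["K"][0][0])
for q in "gauge frame_bush pan_bush pan_floor weight_300 weight_200 weight_100 pin pin_tip rest".split():
    for n,im in ims.items():
        r=place_of(q,im)[:2]; print(q,n,[(np.round(x["point"],1).tolist(),round(x["score"],2)) for x in r])
s=get_state();print(s["clock"],s["position"],s["ee_rot"],s["contact_force"],nose_length)
E
```

```text
pics
scene [0.2483 0.6688 0.7243] 440.0438672155211
top [0.3951 0.1535 1.0356] 480.4913153483702
gauge scene [([342.3, 242.8], 0.76), ([349.9, 197.4], 0.29)]
gauge top [([377.4, 239.2], 0.69)]
frame_bush scene [([331.0, 230.5], 0.64)]
frame_bush top [([357.0, 231.5], 0.59), ([202.5, 249.1], 0.33)]
pan_bush scene [([349.8, 210.1], 0.84)]
pan_bush top [([392.9, 235.2], 0.89)]
pan_floor scene [([349.5, 199.6], 0.61), ([266.1, 347.9], 0.37)]
pan_floor top [([391.3, 231.2], 0.97), ([444.6, 274.7], 0.6)]
weight_300 scene [([292.4, 370.5], 0.89), ([253.5, 390.7], 0.67)]
weight_300 top [([229.7, 268.2], 0.86), ([201.1, 250.7], 0.57)]
weight_200 scene [([292.4, 370.5], 0.89), ([253.5, 390.7], 0.67)]
weight_200 top [([229.7, 268.2], 0.86), ([201.1, 250.7], 0.57)]
weight_100 scene [([292.4, 370.5], 0.89), ([253.5, 390.7], 0.67)]
weight_100 top [([229.7, 268.2], 0.86), ([201.1, 250.7], 0.57)]
pin scene [([397.0, 211.9], 0.66), ([315.6, 337.2], 0.58)]
pin top [([246.2, 274.4], 0.81)]
pin_tip scene [([353.0, 279.7], 0.69)]
pin_tip top [([321.8, 274.5], 0.85)]
rest scene [([312.8, 354.9], 0.9)]
rest top [([248.3, 275.0], 0.63)]
1.1 [ 0.1499 -0.5551  0.2483] [0.     0.9913 0.1315 0.    ] [0.617  0.2163 0.3335] 0.017
```

View pics/scene0.png

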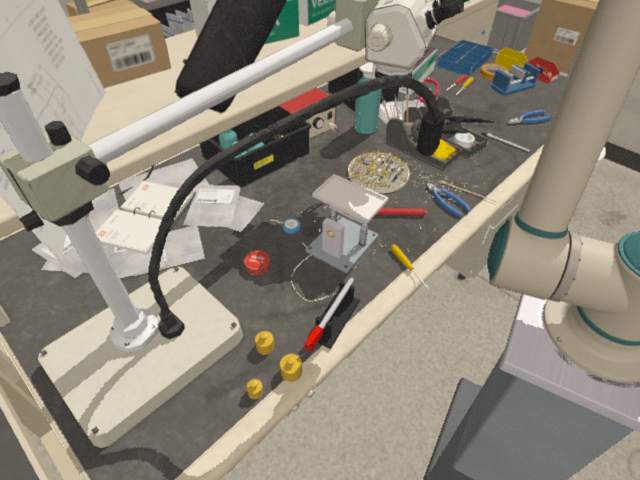

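View pics/top0.png

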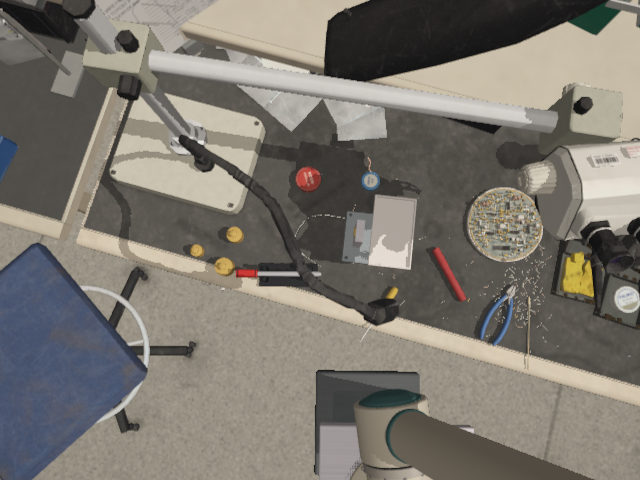

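The scene view shows the weights at about (291,367) large, (264,343) middle and (255,389) small. The pin handle is at (315,337), with the gauge behind. In the top view a gooseneck hose arches over the pin rest, so I'll triangulate it along with the rest.

```bash
python3 - <<'E'
from h import *
np.set_printoptions(precision=4,suppress=True)
S=get_image("scene");T=get_image("top")
for q in "frame_bush pan_bush pan_floor gauge pin pin_tip rest".split():
    a=place_of(q,S);b=place_of(q,T)
    for i in a[:2]:
        for j in b[:1]:
            P=tri([S,T],[i["point"],j["point"]]);print(q,P,proj(S,P)-i["point"])
for q in ["weight_300"]:
    for f in (place_of,find_in):
      for n,im,zz in(("S",S,0),("T",T,0)):
        for x in f(q,im)[:5]: print(f.__name__,n,np.round(x["point"],1),round(x["score"],2),onz(im,x["point"],0.0 if f is place_of else .017))
print("hose:")
# match hose: T pixels -> vertical planes; S pixel candidates
for name,ps,pt in [("lamp end",(431,150),(382,308)),("apex?",(400,80),(350,293)),("base",(172,325),(205,160))]:
    P=tri([S,T],[ps,pt]);print(name,P,proj(S,P)-ps)
# epipolar lines for hose top pixels
for pt in [(225,175),(255,190),(275,210),(290,240),(303,268),(330,287),(360,302),(383,308)]:
    print(pt,[np.round(proj(S,onz(T,pt,z))).astype(int).tolist() for z in (0.1,.2,.3,.4,.5)],onz(T,pt,.3))
# boom
for pt in [(200,65),(380,90),(540,118)]:
    print("boom",pt,[np.round(proj(S,onz(T,pt,z))).astype(int).tolist() for z in (.1,.2,.3,.4,.5)],onz(T,pt,.3))
E
```

```text
frame_bush [0.5447 0.0829 0.0722] [1.0955 0.2204]
frame_bush [0.5373 0.0763 0.0368] [-4.8966 -1.1782]
pan_bush [0.5402 0.0201 0.0818] [1.4351 0.2722]
pan_floor [0.5401 0.0219 0.1138] [-0.7407 -0.152 ]
pan_floor [ 0.7779 -0.1323 -1.1194] [9.9536 0.5516]
gauge [ 0.536   0.0452 -0.0023] [-0.2949 -0.0602]
gauge [0.5464 0.0556 0.0377] [7.3658 1.1316]
pin [0.4561 0.3106 0.0523] [-0.9219 -0.2002]
pin_tip [0.4562 0.1571 0.042 ] [-0.9247 -0.1894]
rest [ 0.4601  0.3176 -0.0025] [-0.95   -0.2078]
rest [0.4303 0.2814 0.1962] [-12.2016  -3.2537]
call S [269.9 344.3] 0.83 [0.5353 0.3405 0.    ]
call S [290.7 368.4] 0.82 [0.4759 0.3628 0.    ]
call S [254.2 390. ] 0.56 [0.5092 0.4275 0.    ]
call T [227.3 263.3] 0.62 [0.4826 0.3647 0.    ]
call T [200.9 249.3] 0.5 [0.5123 0.4233 0.    ]
call T [234.3 234.1] 0.49 [0.5466 0.352  0.    ]
call S [252.6 390. ] 0.83 [0.5054 0.4345 0.017 ]
call S [264.8 340.1] 0.58 [0.5415 0.3456 0.017 ]
call S [292.5 365.5] 0.55 [0.4708 0.3637 0.017 ]
call S [350.3 199.3] 0.3 [ 0.5816 -0.0823  0.017 ]
call T [225.9 266.2] 0.68 [0.4749 0.364  0.017 ]
call T [200.5 250.4] 
[... 615 characters left out ...]
354, 54]] [0.4947 0.208  0.3   ]
(303, 268) [[341, 272], [348, 233], [358, 187], [369, 129], [384, 55]] [0.4516 0.1871 0.3   ]
(330, 287) [[371, 260], [377, 223], [386, 178], [396, 122], [410, 50]] [0.4232 0.1453 0.3   ]
(360, 302) [[396, 246], [402, 210], [410, 167], [419, 112], [431, 43]] [0.4012 0.0995 0.3   ]
(383, 308) [[410, 234], [416, 199], [423, 157], [431, 104], [443, 37]] [0.3926 0.0646 0.3   ]
boom (200, 65) [[84, 266], [97, 228], [113, 182], [132, 124], [156, 51]] [0.7798 0.3611 0.3   ]
boom (380, 90) [[230, 168], [238, 139], [248, 104], [260, 59], [275, 2]] [0.7406 0.0686 0.3   ]
boom (540, 118) [[320, 112], [325, 88], [332, 58], [341, 21], [352, -27]] [ 0.6967 -0.1866  0.3   ]
```

```bash
cat > m.py <<'E'
from h import *
from scipy.optimize import least_squares
np.set_printoptions(precision=4,suppress=True)
S=get_image("scene");T=get_image("top")
def cyl(r,h): 
    a=np.linspace(0,2*np.pi,40); return np.array([[r*np.cos(t),r*np.sin(t),z] for t in a for z in (0,h)])
def mpx(im,pts,shape):
    m=np.zeros((1920,2560),np.uint8)
    for P in pts:
        q=np.array([proj(im,p) for p in P])*4; cv2.fillConvexPoly(m,cv2.convexHull(q.astype(np.float32)).astype(np.int32),1)
    M=cv2.moments(m,True);return np.array([M["m10"]/M["m00"],M["m01"]/M["m00"]])/4,M["m00"]/16
def blobs(im,roi):
    h=cv2.cvtColor(im["frame"],cv2.COLOR_RGB2HSV);m=cv2.inRange(h,(15,120,70),(32,255,255))
    k=np.zeros_like(m);k[roi[1]:roi[3],roi[0]:roi[2]]=1;m=m*k
    n,l,st,c=cv2.connectedComponentsWithStats(m); return [(c[i],st[i,4]) for i in range(1,n) if st[i,4]>25]
bS=blobs(S,(235,325,310,405));bT=blobs(T,(180,220,245,285))
print(bS,bT)
for nm,g,(r,h,H) in [("w300",(.476,.364),(.019,.031,.045)),("w200",(.54,.346),(.0165,.028,.042))]:
    obs=[]
    for im,b in((S,bS),(T,bT)):
        p=proj(im,[*g,.018]); obs.append(min(b,key=lambda x:np.hypot(*(x[0]-p))))
    def f(v,w=(1,1)):
        out=[]
        for im,o,k in zip((S,T),obs,w):
            c,a=mpx(im,[cyl(r,h)+[*v,0],cyl(.007,H)+[*v,0]],0);out+=list(k*(c-o[0]))
        return np.array(out)
    s=least_squares(f,g,diff_step=.01)
    print(nm,s.x,f(s.x),[least_squares(f,g,diff_step=.01,args=(w,)).x for w in((1,0),(0,1))],[o[1] for o in obs],[mpx(im,[cyl(r,h)+[*s.x,0],cyl(.007,H)+[*s.x,0]],0)[1] for im in(S,T)])
# pan outline, z=.131
for im,c,nm in((T,(392,232),"T"),(S,(350,196),"S")):
    mask=np.zeros((482,642),np.uint8);f=cv2.cvtColor(im["frame"],cv2.COLOR_RGB2BGR)
    cv2.floodFill(f,mask,c,(255,0,0),(6,6,6),(6,6,6),4|cv2.FLOODFILL_FIXED_RANGE*0|cv2.FLOODFILL_MASK_ONLY|(255<<8))
    m=cv2.morphologyEx(mask[1:-1,1:-1],cv2.MORPH_OPEN,np.ones((3,3)))
    ct=max(cv2.findContours(m,0,1)[0],key=cv2.contourArea)[:,0]
    w=np.array([onz(im,p,.131)[:2] for p in ct.astype(float)],np.float32)*1000
    R_=cv2.minAreaRect(w);print(nm,"pan",R_,cv2.contourArea(ct))
save(T,"gauge1.png",(180,180,440,340),3);save(S,"s1.png",(220,60,480,400),2.3)
E
sed -i 's/260,3)/x/' m.py; sed -i 's/,2.3)/,1.7)/' m.py; python3 m.py
```

```text
[(array([264.2297, 342.3162]), np.int32(370)), (array([290.6778, 367.1139]), np.int32(509)), (array([254.4335, 388.5057]), np.int32(263))] [(array([234.6262, 234.6028]), np.int32(214)), (array([196.6838, 250.5882]), np.int32(136)), (array([224.2446, 266.2878]), np.int32(278))]
w300 [0.473  0.3672] [-0.4399 -0.3666 -0.0669  0.6564] [array([0.472 , 0.3674]), array([0.4745, 0.3672])] [np.int32(509), np.int32(278)] [540.0, 313.75]
w200 [0.5417 0.3483] [-0.3869 -0.4155 -0.128   0.6042] [array([0.5405, 0.3487]), array([0.5431, 0.348 ])] [np.int32(370), np.int32(214)] [382.9375, 235.3125]
T pan ((550.5352172851562, 25.617475509643555), (76.00112915039062, 97.73941802978516), 84.27713012695312) 1742.5
S pan ((533.779296875, 41.124267578125), (111.25997924804688, 133.87672424316406), 81.3161849975586) 1186.0
```

View pics/gauge1.png

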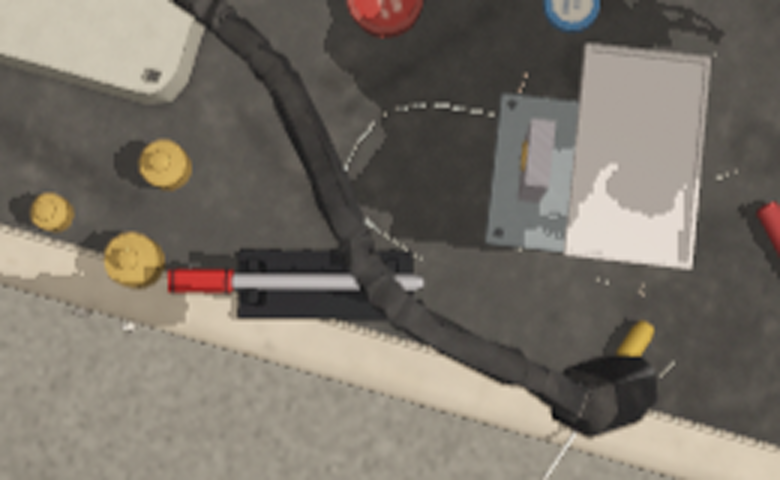

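View pics/s1.png

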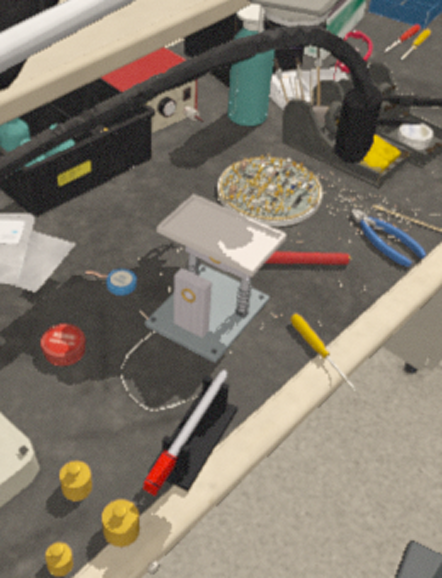

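The crops show clear pan, base-plate and collar corners. The lamp head hangs at scene (430,113–154) and top (382,308), in front of the gauge. I'll fit the gauge pose to those corners.

```bash
cat > g.py <<'E'
from h import *
from scipy.optimize import least_squares
np.set_printoptions(precision=4,suppress=True)
S=get_image("scene");T=get_image("top")
t=lambda x,y:(180+x/3-.33,180+y/3-.33)
s=lambda x,y:(220+x/1.7-.2,60+y/1.7-.2)
# gauge coords; yaw~-90: +x->-y world, +y->+x world
L=.055;X=.0675
top=[((-.025,.068,.131),t(587,44)),((.055,.068,.131),t(711,56)),((.055,-.068,.131),t(692,268)),((-.025,-.068,.131),t(566,254)),((-X,L,.01),t(503,94)),((-X,-L,.01),t(487,243)),((-.053,.022,.096),t(531,119)),((-.053,-.022,.096),t(522,186))]
sc=[((-.025,.068,.131),s(195,196)),((.055,.068,.131),s(285,236)) if 0 else ((.055,-.068,.131),s(285,237)),((-.025,-.068,.131),s(259,277)),((-.025,.068,.131),s(158,232))]
sc=[((-.025,-.068,.131),s(259,277)),((.055,-.068,.131),s(285,237)),((.055,.068,.131),s(195,196)),((-.025,.068,.131),s(158,232)),((-X,L,.01),s(149,321)),((-X,-L,.01),s(215,357)),((X,-L,.01),s(268,297)),((-.056,0,.075),s(189,296))]
def G(v,p): c,d=np.cos(v[2]),np.sin(v[2]);return np.array([v[0]+c*p[0]-d*p[1],v[1]+d*p[0]+c*p[1],p[2]])
def f(v,full=0):
    r=[]
    for im,l,b in((T,top,v[3:6]),(S,sc,v[6:9])):
        for p,o in l: r+=list(proj(im,G(v,p)+b)-o)
    r=np.array(r)
    return r if full else np.r_[r,v[3:]/.002]
q=least_squares(f,[.54,.04,-1.6]+[0]*6,loss="soft_l1",f_scale=1.5);print(q.x,np.degrees(q.x[2]));print(f(q.x,1).reshape(-1,2).round(1))
for n,p in dict(frame=(-.045,0,.075),pan=(.015,0,.125)).items():print(n,G(q.x,p))
J=q.jac;print("sd",np.sqrt(np.diag(np.linalg.inv(J.T@J)))[:3])
P=tri([S,T],[s(352,160),t(600,405)]);print("lamp low",P); P=tri([S,T],[s(362,90),t(605,395)]);print("lamp up",P)
for n,h in(("pin_h",t(200,281)),("pin_f",t(232,281)),("tip",t(424,284))):print(n,onz(T,h,.05+(.008 if "pin" in n else .0)))
E
python3 g.py
```

```text
[ 0.5364  0.0422 -1.6695  0.0017 -0.0005  0.0007 -0.0017  0.0005 -0.0034] -95.65451180783373
[[-0.7  0. ]
 [-0.5  0.6]
 [-0.5  0.2]
 [-0.8  0.1]
 [ 1.4 -0.2]
 [ 1.3  0.3]
 [-0.2  0.1]
 [ 0.5 -0.4]
 [-3.5 -2.1]
 [ 0.9 -0.3]
 [-0.7  0.1]
 [-0.3 -1.7]
 [-1.   0.1]
 [ 2.   1. ]
 [ 2.4 -0.7]
 [-0.5  1.5]]
frame [0.5409 0.0869 0.075 ]
pan [0.535  0.0272 0.125 ]
sd [0.0019 0.0019 0.0087]
lamp low [0.384  0.0715 0.3131]
lamp up [0.3884 0.0775 0.3883]
pin_h [0.4577 0.3133 0.058 ]
pin_f [0.4581 0.2915 0.058 ]
tip [0.4584 0.1613 0.05  ]
```

```bash
cat > d.py <<'E'
from h import *
import sys
np.set_printoptions(precision=1,suppress=True)
def st():
    s=get_state();M=rot(s["ee_rot"]);return s,M,np.array(s["position"]),np.degrees(np.arctan2(M[1,0],M[0,0]))
def dd(pts):  # world x y z(mm) theta(deg)
    s,M,p,th=st();print("now",p*1000,"th",round(th,2),"tilt",np.degrees(np.arccos(-M[2,2])),"F",s["contact_force"],"w",s["width"]*1000,"t",round(s["clock"],2),"q",np.round(s["qpos"],3))
    for t in pts:
        d=M.T@(np.array(t[:3])-p*1000);print(t,"->",d,"turn",round(-(t[3]-th),2))
if __name__=="__main__": dd([list(map(float,a.split(","))) for a in sys.argv[1:]])
E
python3 d.py 260,-150,250,15 250,150,250,20 260,210,220,25
```

```text
now [ 149.9 -555.1  248.3] th 15.11 tilt 0.007104675285739421 F [ 1.  -0.5  0.3] w 85.51601868916444 t 2.3 q [-1.4  0.3  1.5  0.   1.4 -0.1]
[260.0, -150.0, 250.0, 15.0] -> [ 211.9 -362.4   -1.7] turn 0.11
[250.0, 150.0, 250.0, 20.0] -> [ 280.5 -654.7   -1.7] turn -4.89
[260.0, 210.0, 220.0, 25.0] -> [ 305.8 -710.    28.3] turn -9.89
```

>>> apply_moves --deltas '[85,212,-362,0,0,85,212,-362,0,0,85,212,-362,0,0,85,212,-362,0,0,85,212,-362,0,0,85,212,-362,0,0,85,212,-362,0,0,85,212,-362,0,0,85,212,-362,0,0,85,212,-362,0,0,85,212,-362,0,0,85,212,-362,0,0]'

```text
clock: 3.3
position: [0.2605, -0.1482, 0.2486]
ee_rot: [0.001, 0.991, 0.135, 0.0]
contact_force: [-0.1, 0.5, 0.2]
width: 0.0847
gripper_force: 0.0
```

```bash
python3 d.py 255,0,250,15 250,150,250,20 260,210,220,25
```

```text
now [ 260.5 -148.2  248.6] th 15.49 tilt 0.07874047881482824 F [-0.1  0.5  0.2] w 84.7034422969248 t 3.3 q [-0.8 -0.2  2.   0.   1.3  0.5]
[255.0, 0.0, 250.0, 15.0] -> [  34.3 -144.3   -1.6] turn 0.49
[250.0, 150.0, 250.0, 20.0] -> [  69.5 -290.2   -1.7] turn -4.51
[260.0, 210.0, 220.0, 25.0] -> [  95.2 -345.4   28.2] turn -9.51
```

>>> apply_moves --deltas '[85,34,-144,0,0,85,34,-144,0,0,85,34,-144,0,0,85,34,-144,0,0,85,70,-290,0,0,85,70,-290,0,0,85,70,-290,0,-5,85,70,-290,0,-10,85,70,-290,0,-10,85,95,-345,0,-10,85,95,-345,0,-10,85,95,-345,0,-10]'

```text
clock: 4.3
position: [0.2648, 0.2094, 0.2485]
ee_rot: [-0.001, 0.976, 0.218, 0.001]
contact_force: [0.9, 0.2, -0.5]
width: 0.0848
gripper_force: 0.0
```

```bash
sed -i 's/np.round(s\["qpos"\],3)/np.round(s["qpos"],3).tolist()/' d.py; python3 d.py 473,367,150,25 473,367,100,25
```

```text
now [264.8 209.4 248.5] th 25.14 tilt 0.1258698144542714 F [ 0.9  0.2 -0.5] w 84.80282374548247 t 4.3 q [0.461, -0.098, 1.931, 0.001, 1.306, 1.593]
[473.0, 367.0, 150.0, 25.0] -> [255.2 -54.2  99. ] turn 0.14
[473.0, 367.0, 100.0, 25.0] -> [255.1 -54.2 149. ] turn 0.14
```

>>> apply_moves --deltas '[85,255,-54,60,0,85,255,-54,60,0,85,255,-54,60,0,85,255,-54,60,0,85,255,-54,60,0,85,255,-54,60,0,85,255,-54,99,0,85,255,-54,99,0,85,255,-54,99,0]'

```text
clock: 5.05
position: [0.4706, 0.3613, 0.1457]
ee_rot: [0.002, 0.976, 0.216, -0.004]
contact_force: [-0.1, -0.2, 0.2]
width: 0.0851
gripper_force: 0.0
```

```bash
python3 - <<'E'
from h import *
from d import dd
dd([[473,367,26,25]])
W=get_image("wrist");save(W,"w1.png");print(np.array(W["K"]).round(1),W["position"],W["orientation"])
s=get_state();print(s["position"])
for x in place_of("weight_300",W)[:4]+find_in("weight_300",W)[:4]:print(x)
S=get_image("scene");save(S,"s2.png")
E
```

```text
now [470.6 361.3 145.7] th 24.95 tilt 0.4648469085294106 F [-0.1 -0.2  0.2] w 85.10698963423035 t 5.05 q [0.538, 0.379, 1.616, -0.001, 1.154, 1.674]
[473, 367, 26, 25] -> [  5.5  -4.3 119.6] turn -0.05
[[371.6   0.  321.1]
 [  0.  371.6 235.8]
 [  0.    0.    1. ]] [0.5 0.4 0.3] [ 0.1  0.8 -0.5 -0.1]
[0.5 0.4 0.1]
{'point': [260.0, 148.0], 'score': 0.94}
{'point': [382.6, 148.7], 'score': 0.92}
{'point': [316.3, 218.7], 'score': 0.88}
{'point': [258.4, 144.8], 'score': 0.88}
{'point': [385.4, 148.7], 'score': 0.82}
{'point': [314.8, 228.1], 'score': 0.74}
```

View pics/w1.png

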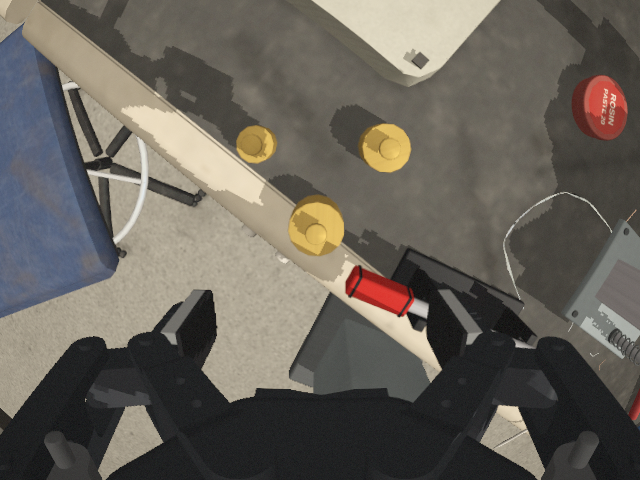

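View pics/s2.png

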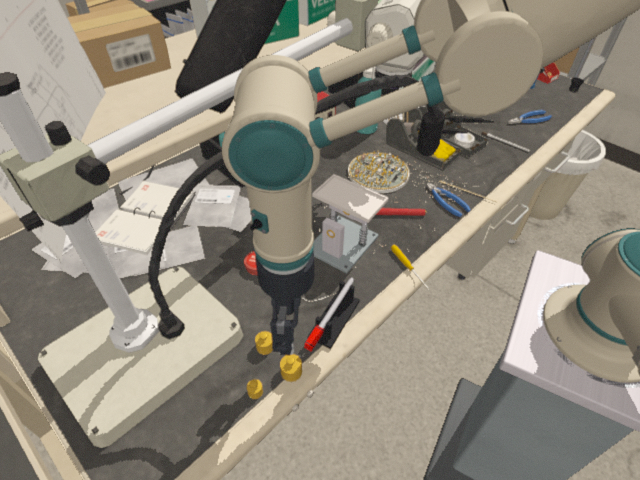

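The wrist view shows all three weights, with the large one at (316,227) and the handle clear to its lower right. In the scene view the wrist block sits well above the gripper and near the hose height, so I'll compute the clearance.

```bash
python3 - <<'E'
from h import *
np.set_printoptions(precision=3,suppress=True)
S=get_image("scene");T=get_image("top")
for z in np.arange(.15,.65,.05): print(round(z,2),proj(S,[.4706,.3613,z]).round(),proj(T,[.4706,.3613,z]).round(), "mm/px",np.linalg.norm(np.array(S["position"])-[.4706,.3613,z])/440*1000)
sc=np.array([(153,250),(160,220),(172,190),(195,160),(240,133),(290,110),(330,93),(360,85),(385,80),(405,82),(420,92),(430,110)],float)
C=np.vstack([np.c_[np.linspace(a[0],b[0],30),np.linspace(a[1],b[1],30)] for a,b in zip(sc[:-1],sc[1:])])
for pt in [(215,168),(240,182),(262,192),(275,208),(283,225),(292,245),(300,262),(310,275),(330,288),(350,298),(370,305)]:
    best=[]
    for z in np.arange(.25,.55,.002):
        P=onz(T,pt,z);best.append((np.min(np.hypot(*(C-proj(S,P)).T)),*P))
    print(pt,np.array(min(best)))
save(T,"t2.png",(150,100,470,340),2.4)
E
```

```text
0.15 [290. 322.] [213. 263.] mm/px 1.5643102129075408
0.2 [289. 303.] [206. 260.] mm/px 1.4708325712285555
0.25 [287. 281.] [199. 257.] mm/px 1.3803828850169662
0.3 [285. 257.] [190. 254.] mm/px 1.2935964641996023
0.35 [283. 229.] [181. 250.] mm/px 1.2112609798935388
0.4 [280. 198.] [169. 246.] mm/px 1.1343460481337209
0.45 [277. 161.] [156. 241.] mm/px 1.0640278185750203
0.5 [274. 118.] [141. 235.] mm/px 1.0016965043202626
0.55 [270.  68.] [123. 228.] mm/px 0.948927300226073
0.6 [265.   6.] [100. 220.] mm/px 0.9073899942925562
(215, 168) [0.462 0.575 0.302 0.414]
(240, 182) [0.934 0.554 0.266 0.422]
(262, 192) [0.596 0.54  0.236 0.426]
(275, 208) [0.709 0.517 0.218 0.436]
(283, 225) [0.3   0.493 0.206 0.45 ]
(292, 245) [0.53  0.467 0.194 0.46 ]
(300, 262) [0.168 0.446 0.183 0.466]
(310, 275) [0.459 0.431 0.171 0.468]
(330, 288) [0.617 0.416 0.147 0.458]
(350, 298) [0.411 0.405 0.122 0.44 ]
(370, 305) [0.348 0.397 0.095 0.41 ]
```

View pics/t2.png

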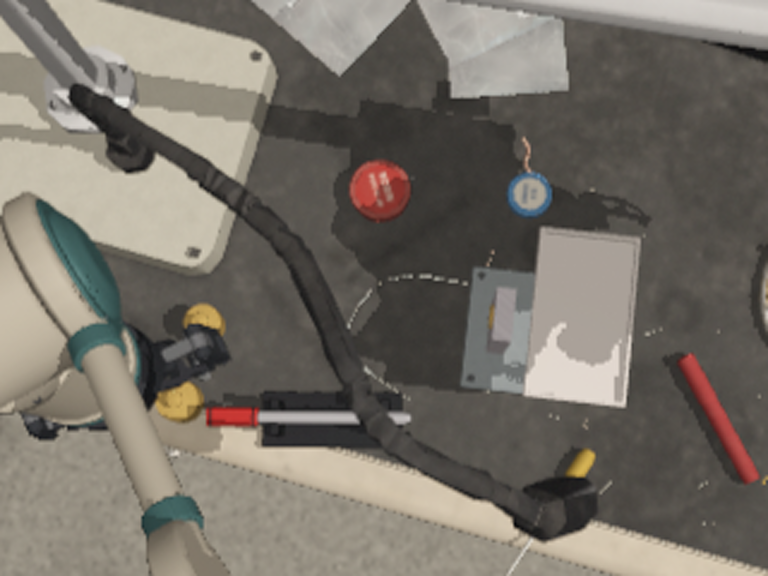

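```bash
python3 - <<'E'
from h import *
from scipy.optimize import least_squares
np.set_printoptions(precision=3,suppress=True)
S=get_image("scene");T=get_image("top")
q=get_state()["qpos"];p=np.array(get_state()["position"]);u=np.array([np.cos(q[0]),np.sin(q[0]),0]);n=np.array([-u[1],u[0],0])
c=lambda x,y:np.array([150+x/2.4,100+y/2.4])
P=lambda r,a,z:np.array([p[0],p[1],0])+u*r+n*a+[0,0,z]
f=lambda v:np.r_[proj(S,P(v[3],v[0],v[2]))-(271,153),proj(T,P(v[3],v[1],v[2]))-c(78,262)]
s=least_squares(f,[.06,-.06,.47,0]);print(s.x,s.fun)
# scene outline rows of wrist
for z in (.45,.5,.52,.54,.56):print(z,[proj(S,P(0,a,z)).round() for a in(.06,0,-.06)],[((proj(T,P(0,a,z))-(150,100))*2.4).round() for a in(.06,0,-.06)])
# tubes
for nm,pix in [("Tleft start",c(95,345)),("Tleft end",c(172,510))]:
    for z in (.45,.5,.55): d=onz(T,pix,z)-p; print(nm,z,"radial",d@u,"lat",d@n)
# base-side tubes in scene: near tube (315,130)-(455,90), far (315,75)-(415,42)
for nm,pix in [("S near a",(318,130)),("S near b",(452,90)),("S far a",(318,76)),("S far b",(410,45))]:
    for a in (.06,-.06):
        o,d=ray(S,pix);t=(a-(o-p)@n)/(d@n);X=o+d*t;print(nm,a,"radial",(X-p)@u,"z",X[2])
E
```

```text
[ 0.075 -0.06   0.515 -0.003] [ 0. -0.  0. -0.]
0.45 [array([274., 201.]), array([276., 163.]), array([278., 131.])] [array([-95., 399.]), array([  9., 340.]), array([112., 282.])]
0.5 [array([270., 157.]), array([273., 120.]), array([275.,  90.])] [array([-142.,  390.]), array([-28., 326.]), array([ 85., 263.])]
0.52 [array([268., 137.]), array([271., 101.]), array([274.,  71.])] [array([-164.,  386.]), array([-45., 320.]), array([ 72., 254.])]
0.54 [array([266., 115.]), array([270.,  80.]), array([273.,  51.])] [array([-187.,  382.]), array([-63., 313.]), array([ 58., 245.])]
0.56 [array([264.,  92.]), array([268.,  58.]), array([271.,  30.])] [array([-212.,  377.]), array([-83., 305.]), array([ 44., 235.])]
Tleft start 0.45 radial -0.024466307141988393 lat -0.036748765118466246
Tleft start 0.5 radial -0.03715717634018293 lat -0.04573237034907305
Tleft start 0.55 radial -0.049848045538377427 lat -0.05471597557967988
Tleft end 0.45 radial -0.11781213344222621 lat -0.030696130371919036
Tleft end 0.5 radial -0.12253287402112747 lat -0.04019652654356297
Tleft end 0.55 radial -0.1272536146000287 lat -0.04969692271520689
S near a 0.06 radial -0.04151227179602683 z 0.5263707532157229
S near a -0.06 radial -0.044895937187485864 z 0.4510017529130549
S near b 0.06 radial -0.14496615917619252 z 0.5607019767763675
S near b -0.06 radial -0.18774815432351394 z 0.4984073316382771
S far a 0.06 radial -0.04140983610710257 z 0.5724408065928128
S far a -0.06 radial -0.0447544909291841 z 0.5146166584052791
S far b 0.06 radial -0.10696699227503446 z 0.5951124751783043
S far b -0.06 radial -0.13527776989798765 z 0.545922375431739
```

```bash
cat >> h.py <<'E'
def fray(im,p):
    K=np.array(im["K"]);v=np.array([(p[0]-K[0,2])/K[0,0],(p[1]-K[1,2])/K[1,1]]);r=np.hypot(*v)
    return np.array(im["position"]),rot(im["orientation"])@np.r_[v/max(r,1e-9)*np.sin(r),np.cos(r)]
def fonz(im,p,z):
    o,d=fray(im,p);return o+d*(z-o[2])/d[2]
def fproj(im,P):
    c=rot(im["orientation"]).T@(np.array(P)-im["position"]);r=np.arctan2(np.hypot(c[0],c[1]),c[2]);K=np.array(im["K"])
    return K[:2,2]+K[0,0]*r*c[:2]/np.hypot(c[0],c[1])
E
python3 - <<'E'
from h import *
import cv2
np.set_printoptions(precision=4,suppress=True)
W=get_image("wrist");f=W["frame"];print(W["position"])
for n,p,z in(("300k",(316,234),.045),("200k",(390,148),.042)):print(n,fonz(W,p,z))
h=cv2.cvtColor(f,cv2.COLOR_RGB2HSV);m=cv2.inRange(h,(15,120,70),(32,255,255));m[:,:230]=0;m[:,420:]=0;m[270:]=0;m[:110]=0
n,l,st,c=cv2.connectedComponentsWithStats(m)
for i in range(1,n):
    if st[i,4]>300:print(st[i],c[i],fonz(W,c[i],.022))
print(get_state()["effort"])
from d import dd
dd([[473,367,26,25]])
E
```

```text
[0.5302 0.3917 0.276 ]
300k [0.4739 0.369  0.045 ]
200k [0.5438 0.3502 0.042 ]
[ 362  127   52   48 1908] [387.8087 150.1834] [0.5429 0.3473 0.022 ]
[ 243  128   40   37 1130] [262.3363 146.108 ] [0.5089 0.4261 0.022 ]
[ 294  196   55   60 2530] [320.9688 226.4462] [0.4747 0.3658 0.022 ]
[ -0.1343 -45.0277 -22.2662  -0.0101  -0.0108  -0.0012]
now [469.9 364.5 150.6] th 25.13 tilt 0.12306498812259502 F [-0.3 -0.6  0.4] w 84.95487688918384 t 5.5 q [0.543, 0.372, 1.614, -0.0, 1.153, 1.675]
[473, 367, 26, 25] -> [  3.6  -0.9 124.7] turn 0.13
```

>>> apply_moves --deltas '[85,3,-1,42,0,85,3,-1,84,0,85,3,-1,110,0,85,3,-1,122,0,85,3,-1,122,0]'

```text
clock: 5.92
position: [0.4698, 0.3654, 0.0243]
ee_rot: [0.001, 0.976, 0.218, -0.003]
contact_force: [-1.3, 0.1, 0.2]
width: 0.085
gripper_force: 0.0
```

```bash
python3 d.py 474,367,26,25
```

```text
now [469.8 365.4  24.3] th 25.14 tilt 0.38465522046061973 F [-1.3  0.1  0.2] w 85.01948665376189 t 5.92 q [0.544, 0.51, 1.751, -0.0, 0.887, 1.676]
[474.0, 367.0, 26.0, 25.0] -> [ 4.4  0.4 -1.8] turn 0.14
```

>>> apply_moves --deltas '[85,4,0,-2,0,85,4,0,-2,0,30,4,0,-2,0,30,4,0,-2,0,30,4,0,-2,0,30,4,0,-2,0,30,4,0,-2,0,30,4,0,-2,0,30,4,0,-2,0,30,4,0,-2,0]' --squeeze 40

```text
clock: 6.75
position: [0.4762, 0.3686, 0.0303]
ee_rot: [-0.0, 0.976, 0.217, 0.001]
contact_force: [-0.6, -1.0, 5.6]
width: 0.0362
gripper_force: 40.3
```

```bash
python3 d.py 400,300,150,25 260,200,250,25
```

```text
now [476.2 368.6  30.3] th 25.12 tilt 0.06792527585525172 F [-0.6 -1.   5.6] w 36.16073929964221 t 6.75 q [0.543, 0.507, 1.736, -0.0, 0.898, 1.676]
[400.0, 300.0, 150.0, 25.0] -> [ -98.    29.7 -119.8] turn 0.12
[260.0, 200.0, 250.0, 25.0] -> [-267.    60.9 -220. ] turn 0.12
```

>>> apply_moves --deltas '[30,0,0,-40,0,30,-15,5,-80,0,30,-45,12,-115,0,30,-85,20,-130,0,30,-125,28,-150,0,30,-165,37,-170,0,30,-205,46,-190,0,30,-245,55,-205,0,30,-267,61,-220,0,30,-267,61,-220,0,30,-267,61,-220,0]'

```text
clock: 7.67
position: [0.2583, 0.1989, 0.2501]
ee_rot: [-0.0, 0.976, 0.217, 0.001]
contact_force: [0.7, 0.8, -3.2]
width: 0.0362
gripper_force: 42.2
```

```bash
python3 d.py 260,0,250,20 270,-60,250,10 430,-60,250,-5.65 
```

```text
now [258.3 198.9 250.1] th 25.08 tilt 0.15090885478268426 F [ 0.7  0.8 -3.2] w 36.18838621169747 t 7.67 q [0.442, -0.119, 1.944, -0.0, 1.314, 1.575]
[260.0, 0.0, 250.0, 20.0] -> [-82.7 180.9  -0.1] turn 5.08
[270.0, -60.0, 250.0, 10.0] -> [-99.1 239.5  -0.2] turn 15.08
[430.0, -60.0, 250.0, -5.65] -> [ 45.8 307.3   0.2] turn 30.73
```

>>> apply_moves --deltas '[30,-41,90,0,5,30,-83,181,0,5,30,-83,181,0,5,30,-83,181,0,5,30,-83,181,0,10,30,-99,240,0,15,30,-99,240,0,15,30,-99,240,0,15,30,46,307,0,22,30,46,307,0,29,30,46,307,0,31,30,46,307,0,31]'

```text
clock: 8.67
position: [0.4357, -0.0577, 0.2479]
ee_rot: [-0.0, 0.999, -0.052, 0.0]
contact_force: [-0.9, -1.5, -3.0]
width: 0.0364
gripper_force: 42.3
```

```bash
python3 - <<'E'
from d import *
o=np.array([536.4,42.2]);a=np.radians(-95.65);x=np.array([np.cos(a),np.sin(a)]);y=np.array([-x[1],x[0]])
P=lambda gx,gy,z:[*(o+gx*x+gy*y),z,-5.65]
print(P(15,33,0),P(15,-33,0))
dd([[450,-50,200,-5.65],P(18,33,190),P(18,33,160),P(18,33,145)])
E
```

```text
[np.float64(567.7629110749001), np.float64(24.023977087715), 0, -5.65] [np.float64(502.0835480579331), np.float64(30.52176699548186), 0, -5.65]
now [435.7 -57.7 247.9] th -5.92 tilt 0.05294013313193789 F [-0.9 -1.5 -3. ] w 36.39086402771805 t 8.67 q [-0.291, 0.069, 1.769, 0.001, 1.303, 1.383]
[450, -50, 200, -5.65] -> [13.4 -9.1 47.9] turn -0.27
[np.float64(567.4675569881833), np.float64(21.038551496034685), 190, -5.65] -> [123.  -91.9  58. ] turn -0.27
[np.float64(567.4675569881833), np.float64(21.038551496034685), 160, -5.65] -> [123.  -91.8  88. ] turn -0.27
[np.float64(567.4675569881833), np.float64(21.038551496034685), 145, -5.65] -> [122.9 -91.8 103. ] turn -0.27
```

>>> apply_moves --deltas '[30,35,-15,10,0,30,65,-40,20,0,30,95,-65,30,0,30,123,-92,45,0,30,123,-92,50,0,30,123,-92,55,0,30,123,-92,55,0]'

```text
clock: 9.25
position: [0.5625, 0.0214, 0.1912]
ee_rot: [0.0, 0.999, -0.05, -0.003]
contact_force: [0.2, -0.1, -2.4]
width: 0.0356
gripper_force: 42.3
```

```bash
python3 - <<'E'
from d import *
dd([[567.5,21,155,-5.65]])
W=get_image("wrist");save(W,"w2.png")
np.set_printoptions(precision=4,suppress=True)
for q,z in(("pan_floor",.125),("frame_bush",.075),("pan_bush",.095),("gauge",0)):
    for x in place_of(q,W)[:2]:print(q,x,fonz(W,x["point"],z))
E
```

```text
now [562.5  21.4 191.2] th -5.78 tilt 0.3514240309898468 F [ 0.2 -0.1 -2.4] w 35.613755350448315 t 9.25 q [-0.085, 0.299, 1.619, -0.0, 1.23, 1.586]
[567.5, 21, 155, -5.65] -> [ 5.2 -0.1 36.2] turn -0.13
pan_floor {'point': [464.6, 296.9], 'score': 0.62} [ 0.531  -0.0618  0.125 ]
pan_floor {'point': [236.4, 273.0], 'score': 0.4} [0.5603 0.0687 0.125 ]
frame_bush {'point': [238.9, 273.7], 'score': 0.78} [0.5414 0.0813 0.075 ]
pan_bush {'point': [55.5, 352.2], 'score': 0.3} [0.4864 0.2632 0.095 ]
gauge {'point': [304.4, 242.5], 'score': 0.69} [0.5379 0.0382 0.    ]
```

View pics/w2.png

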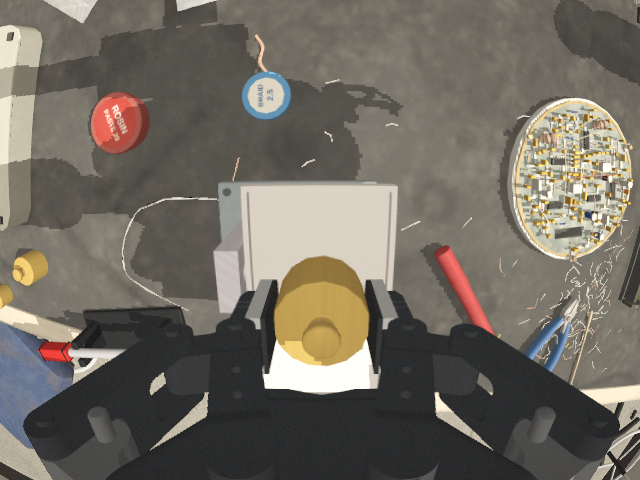

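The wrist view shows the pan square to the tool (outer edges at columns 241 and 397, far rim at row 183). The weight sits centred across it at about (322,310).

```bash
python3 - <<'E'
from h import *
np.set_printoptions(precision=4,suppress=True)
W=get_image("wrist")
o=np.array([.5364,.0422]);a=np.radians(-95.65);x=np.array([np.cos(a),np.sin(a)]);y=np.array([-x[1],x[0]])
for p in((241,184),(397,185),(240,262),(393,285)):
    P=fonz(W,p,.131);d=P[:2]-o;print(P,"gauge",d@x,d@y)
P=fonz(W,(227,190),.010);d=P[:2]-o;print("base hole-ish",d@x,d@y)
a1,a2=fonz(W,(241,184),.131),fonz(W,(397,185),.131);print(np.degrees(np.arctan2(*(a2-a1)[1::-1])))
E
```

```text
[0.611  0.0561 0.131 ] gauge -0.02116016299226785 0.07285321238351329
[ 0.6021 -0.0244  0.131 ] gauge 0.05975759834502177 0.07195163233494542
[0.5688 0.0633 0.131 ] gauge -0.02413796720426078 0.03016720754504845
[ 0.5467 -0.0193  0.131 ] gauge 0.06023350331223271 0.01629315870602423
base hole-ish -0.0605857422833255 0.05327814077950946
-96.28835916097037
```

>>> apply_moves --deltas '[30,3,0,15,0,30,3,0,25,0,30,3,0,34,0,30,3,0,34,0,30,3,0,34,0]'

```text
clock: 9.97
position: [0.566, 0.0199, 0.1598]
ee_rot: [0.0, 0.999, -0.051, -0.001]
contact_force: [0.2, -0.1, -3.1]
width: 0.0357
gripper_force: 42.3
```

>>> apply_moves --deltas '[30,2,0,6,0,30,2,0,10,0,30,2,0,13,0,30,2,0,13,0]'

```text
clock: 10.3
position: [0.5691, 0.0198, 0.1471]
ee_rot: [0.0, 0.999, -0.051, 0.0]
contact_force: [1.4, -0.7, -0.4]
width: 0.0359
gripper_force: 42.5
```

```bash
python3 d.py 568,20,145,-5.65
```

```text
now [569.1  19.8 147.1] th -5.89 tilt 0.03797117135074408 F [ 1.4 -0.7 -0.4] w 35.854791783941195 t 10.3 q [-0.087, 0.341, 1.674, -0.0, 1.126, 1.586]
[568.0, 20.0, 145.0, -5.65] -> [-1.1 -0.1  2.1] turn -0.24
```

>>> apply_moves --deltas '[30,0,0,1,0,42,0,0,1,0,48,0,0,1,0,58,0,0,1,0,60,0,0,0,0,60,0,0,-15,0,60,0,0,-40,0,60,0,0,-75,0,60,0,0,-75,0]'

```text
clock: 11.05
position: [0.5723, 0.0196, 0.2289]
ee_rot: [0.0, 0.999, -0.051, 0.006]
contact_force: [1.2, -0.6, 0.4]
width: 0.0597
gripper_force: 0.0
```

```bash
python3 - <<'E'
from d import *
dd([[430,-60,245,0],[270,-60,250,15],[260,0,250,20],[260,200,250,25]])
W=get_image("wrist")
np.set_printoptions(precision=4,suppress=True)
h=cv2.cvtColor(W["frame"],cv2.COLOR_RGB2HSV);m=cv2.inRange(h,(15,120,70),(32,255,255));m[:,:200]=0;m[:,430:]=0
n,l,st,c=cv2.connectedComponentsWithStats(m)
for i in range(1,n):
    if st[i,4]>300:print(st[i],c[i],fonz(W,c[i],.135))
T=get_image("top");print(find_in("weight_300",T)[:4])
E
```

```text
now [572.3  19.6 228.9] th -5.88 tilt 0.706661577146433 F [ 1.2 -0.6  0.4] w 59.70879418051857 t 11.05 q [-0.087, 0.277, 1.552, -0.0, 1.3, 1.586]
[430, -60, 245, 0] -> [-133.2   93.8  -17.7] turn -5.88
[270, -60, 250, 15] -> [-292.3  110.1  -24.7] turn -20.88
[260, 0, 250, 20] -> [-308.4   51.5  -24.9] turn -25.88
[260, 200, 250, 25] -> [-328.9 -147.5  -25.1] turn -30.88
[ 291  222   61   69 3270] [321.3722 256.8694] [0.5675 0.0194 0.135 ]
[{'point': [198.7, 249.7], 'score': 0.47}]
```

>>> apply_moves --deltas '[80,-35,25,-18,0,80,-70,50,-18,0,80,-100,75,-18,0,80,-133,94,-18,0,80,-170,98,-20,-6,80,-210,102,-22,-12,80,-250,106,-25,-18,80,-292,110,-25,-21,80,-300,80,-25,-23,80,-308,51,-25,-26,80,-315,12,-25,-31,80,-320,-28,-25,-31]'

```text
clock: 12.2
position: [0.2518, 0.0772, 0.2465]
ee_rot: [0.0, 0.976, 0.216, -0.0]
contact_force: [0.8, -1.0, 0.1]
width: 0.0802
gripper_force: 0.0
```

```bash
python3 d.py 260,200,250,25 400,280,200,25 542,348,130,25
```

```text
now [251.8  77.2 246.5] th 24.95 tilt 0.048113268059930756 F [ 0.8 -1.   0.1] w 80.16660892041173 t 12.2 q [0.031, -0.226, 2.031, -0.0, 1.337, 1.167]
[260.0, 200.0, 250.0, 25.0] -> [  59.2 -107.9   -3.6] turn -0.05
[400.0, 280.0, 200.0, 25.0] -> [ 219.9 -121.3   46.3] turn -0.05
[542.0, 348.0, 130.0, 25.0] -> [ 377.4 -123.1  116.2] turn -0.05
```

>>> apply_moves --deltas '[80,20,-36,0,0,80,40,-72,0,0,80,59,-108,0,0,80,90,-122,10,0,80,130,-130,25,0,80,170,-135,40,0,80,210,-139,55,0,80,250,-141,70,0,80,290,-143,90,0,80,330,-137,96,0,80,360,-130,96,0,80,377,-123,96,0]'

```text
clock: 13.2
position: [0.546, 0.3491, 0.1476]
ee_rot: [0.0, 0.976, 0.217, -0.001]
contact_force: [-0.1, -0.5, 0.6]
width: 0.0799
gripper_force: 0.0
```

```bash
python3 - <<'E'
from d import *
dd([[542.5,348,100,25],[542.5,348,26,25]])
print(get_state()["effort"])
W=get_image("wrist")
np.set_printoptions(precision=4,suppress=True)
h=cv2.cvtColor(W["frame"],cv2.COLOR_RGB2HSV);m=cv2.inRange(h,(15,120,70),(32,255,255))
n,l,st,c=cv2.connectedComponentsWithStats(m)
for i in range(1,n):
    if st[i,4]>300:print(st[i],c[i],fonz(W,c[i],.02))
E
```

```text
now [546.  349.1 147.6] th 25.11 tilt 0.10107457321071575 F [-0.1 -0.5  0.6] w 79.90176525358639 t 13.2 q [0.462, 0.451, 1.49, -0.0, 1.203, 1.595]
[542.5, 348, 100, 25] -> [-3.6 -0.5 47.6] turn 0.11
[542.5, 348, 26, 25] -> [ -3.4  -0.6 121.6] turn 0.11
[  0.8 -49.7 -21.3   0.   -0.1   0.1]
[ 299  209   48   53 1962] [322.0438 235.4297] [0.545  0.3469 0.02  ]
[ 186  211   39   38 1099] [205.3467 229.5305] [0.5131 0.4253 0.02  ]
```

>>> apply_moves --deltas '[80,-2,0,12,0,80,-2,0,24,0,80,-2,0,36,0,80,-2,0,48,0,80,-2,0,48,0]'

```text
clock: 13.67
position: [0.538, 0.3458, 0.0992]
ee_rot: [0.001, 0.976, 0.217, -0.004]
contact_force: [-0.3, -0.2, -0.2]
width: 0.0799
gripper_force: 0.0
```

```bash
python3 d.py 543,348,26,25; python3 -c "
from rig import *;print(get_state()['effort'])"
```

```text
now [538.  345.8  99.2] th 25.1 tilt 0.49172810790601246 F [-0.3 -0.2 -0.2] w 79.91667902595883 t 13.67 q [0.463, 0.484, 1.566, -0.0, 1.101, 1.595]
[543.0, 348.0, 26.0, 25.0] -> [ 6.   0.1 73.1] turn 0.1
[-7.45262532e-02 -5.17951262e+01 -2.26387542e+01  3.48699352e-03
 -3.63161825e-01  1.05002382e-04]
```

>>> apply_moves --deltas '[80,1,0,10,0,80,1,0,20,0,80,1,0,30,0,80,1,0,30,0]'

```text
clock: 14.0
position: [0.5404, 0.347, 0.0708]
ee_rot: [0.001, 0.976, 0.217, -0.002]
contact_force: [-0.6, -0.7, -1.0]
width: 0.0801
gripper_force: 0.0
```

```bash
python3 d.py 543,348,26,25; python3 -c "
from rig import *;print(get_state()['effort'].round(2))"
```

```text
now [540.4 347.   70.8] th 25.1 tilt 0.2546713287335432 F [-0.6 -0.7 -1. ] w 80.1112370491951 t 14.0 q [0.463, 0.513, 1.595, -0.0, 1.039, 1.595]
[543.0, 348.0, 26.0, 25.0] -> [ 3.   0.2 44.8] turn 0.1
[-5.000e-02 -5.224e+01 -2.150e+01  0.000e+00 -3.200e-01  0.000e+00]
```

>>> apply_moves --deltas '[80,1,0,10,0,80,1,0,20,0,80,1,0,30,0,80,1,0,30,0]'

```text
clock: 14.33
position: [0.5413, 0.3473, 0.0407]
ee_rot: [0.001, 0.976, 0.217, -0.002]
contact_force: [-1.1, -0.1, -0.2]
width: 0.0798
gripper_force: 0.0
```

```bash
python3 d.py 543,348,26,25; python3 -c "
from rig import *;print(get_state()['effort'].round(2))"
```

```text
now [541.3 347.3  40.7] th 25.1 tilt 0.25929803273630225 F [-1.1 -0.1 -0.2] w 79.75373238922425 t 14.33 q [0.462, 0.546, 1.623, -0.0, 0.978, 1.595]
[543.0, 348.0, 26.0, 25.0] -> [ 1.9  0.1 14.7] turn 0.1
[ -0.06 -53.01 -20.51   0.    -0.33   0.  ]
```

>>> apply_moves --deltas '[80,1,0,6,0,80,1,0,11,0,80,1,0,11,0,25,1,0,11,0,25,1,0,11,0,25,1,0,11,0,25,1,0,11,0,25,1,0,11,0,25,1,0,11,0,25,1,0,11,0]'

```text
clock: 15.17
position: [0.5441, 0.3487, 0.033]
ee_rot: [-0.0, 0.976, 0.217, 0.001]
contact_force: [-0.3, -0.2, 4.4]
width: 0.0308
gripper_force: 40.1
```

```bash
python3 d.py 540,347,130,25 500,350,160,25 400,280,200,25 260,200,250,25
```

```text
now [544.1 348.7  33. ] th 25.11 tilt 0.0683361019612029 F [-0.3 -0.2  4.4] w 30.805641702503173 t 15.17 q [0.462, 0.556, 1.627, -0.0, 0.958, 1.595]
[540.0, 347.0, 130.0, 25.0] -> [ -4.3  -0.2 -97. ] turn 0.11
[500.0, 350.0, 160.0, 25.0] -> [ -39.3  -19.9 -127.1] turn 0.11
[400.0, 280.0, 200.0, 25.0] -> [-159.5    1.1 -167.2] turn 0.11
[260.0, 200.0, 250.0, 25.0] -> [-320.1   14.1 -217.4] turn 0.11
```

>>> apply_moves --deltas '[25,0,0,-35,0,25,-2,0,-70,0,25,-15,-8,-105,0,25,-40,-20,-127,0,25,-75,-15,-140,0,25,-115,-8,-153,0,25,-155,1,-167,0,25,-195,4,-180,0,25,-235,8,-192,0,25,-275,11,-205,0,25,-315,14,-217,0,25,-320,14,-217,0]'

```text
clock: 16.17
position: [0.254, 0.1973, 0.2497]
ee_rot: [0.0, 0.976, 0.217, -0.002]
contact_force: [-0.2, 0.5, -2.2]
width: 0.0307
gripper_force: 40.6
```

```bash
python3 d.py 260,0,250,20 270,-60,250,10 430,-60,250,-5.65 
```

```text
now [254.  197.3 249.7] th 25.12 tilt 0.198207991609862 F [-0.2  0.5 -2.2] w 30.694039880329306 t 16.17 q [0.443, -0.123, 1.948, -0.0, 1.32, 1.576]
[260.0, 0.0, 250.0, 20.0] -> [-78.3 181.2   0. ] turn 5.12
[270.0, -60.0, 250.0, 10.0] -> [-94.7 239.8   0.1] turn 15.12
[430.0, -60.0, 250.0, -5.65] -> [ 50.2 307.7  -0.4] turn 30.77
```

>>> apply_moves --deltas '[25,-41,90,0,5,25,-78,181,0,5,25,-78,181,0,5,25,-78,181,0,5,25,-78,181,0,10,25,-95,240,0,15,25,-95,240,0,15,25,-95,240,0,15,25,50,307,0,22,25,50,307,0,29,25,50,307,0,31,25,50,307,0,31]'

```text
clock: 17.17
position: [0.4379, -0.0557, 0.2487]
ee_rot: [-0.0, 0.999, -0.052, 0.0]
contact_force: [0.8, 0.0, -1.2]
width: 0.0305
gripper_force: 40.7
```

```bash
python3 d.py 503,25,200,-5.65 503,25,155,-5.65
```

```text
now [437.9 -55.7 248.7] th -5.94 tilt 0.04791555627719027 F [ 0.8  0.  -1.2] w 30.522689697410268 t 17.17 q [-0.285, 0.072, 1.764, 0.001, 1.305, 1.389]
[503.0, 25.0, 200.0, -5.65] -> [ 56.3 -86.9  48.8] turn -0.29
[503.0, 25.0, 155.0, -5.65] -> [ 56.3 -86.9  93.8] turn -0.29
```

>>> apply_moves --deltas '[25,20,-30,10,0,25,40,-60,25,0,25,57,-87,40,0,25,57,-87,65,0,25,57,-87,85,0,25,57,-87,96,0,25,57,-87,96,0]'

```text
clock: 17.75
position: [0.4984, 0.0257, 0.1498]
ee_rot: [-0.0, 0.999, -0.051, -0.004]
contact_force: [-1.4, -0.1, -1.6]
width: 0.0306
gripper_force: 40.8
```

```bash
python3 d.py 503,25,140,-5.65
```

```text
now [498.4  25.7 149.8] th -5.8 tilt 0.46455340687055074 F [-1.4 -0.1 -1.6] w 30.618261936899586 t 17.75 q [-0.088, 0.245, 1.812, 0.0, 1.092, 1.583]
[503.0, 25.0, 140.0, -5.65] -> [4.7 0.2 9.8] turn -0.15
```

>>> apply_moves --deltas '[25,2,0,4,0,25,2,0,7,0,25,2,0,10,0,25,2,0,10,0,25,2,0,10,0]'

```text
clock: 18.17
position: [0.5033, 0.0238, 0.1438]
ee_rot: [-0.0, 0.999, -0.052, 0.001]
contact_force: [0.2, 0.4, -0.8]
width: 0.0309
gripper_force: 40.8
```

```bash
python3 d.py 503,25,140,-5.65
```

```text
now [503.3  23.8 143.8] th -5.92 tilt 0.062185743356768325 F [ 0.2  0.4 -0.8] w 30.868178228007906 t 18.17 q [-0.091, 0.254, 1.817, 0.0, 1.069, 1.583]
[503.0, 25.0, 140.0, -5.65] -> [-0.4 -1.2  3.8] turn -0.27
```

>>> apply_moves --deltas '[25,0,0,2,0,25,0,0,4,0,25,0,0,4,0,36,0,0,4,0,42,0,0,4,0,52,0,0,4,0,56,0,0,2,0,56,0,0,-12,0,56,0,0,-40,0,56,0,0,-80,0,56,0,0,-80,0,56,0,0,-80,0]'

```text
clock: 19.17
position: [0.5047, 0.0237, 0.2259]
ee_rot: [0.0, 0.999, -0.051, 0.003]
contact_force: [0.4, -0.6, -0.3]
width: 0.056
gripper_force: 0.0
```

```bash
python3 - <<'E'
from d import *
dd([[430,-60,245,0],[270,-60,250,15],[260,0,250,20],[260,200,250,25]])
W=get_image("wrist");S=get_image("scene")
a=W["frame"][100:420,160:480];b=cv2.resize(S["frame"][130:290,270:430],(400,400),interpolation=cv2.INTER_CUBIC)
a=cv2.resize(a,(400,400));cv2.imwrite("pics/c3.png",np.hstack([a,b])[:,:,::-1])
np.set_printoptions(precision=4,suppress=True)
print(place_of("frame_bush",S)[:2],place_of("pan_bush",S)[:2])
E
```

```text
now [504.7  23.7 225.9] th -5.89 tilt 0.3533563189497272 F [ 0.4 -0.6 -0.3] w 56.00419395468052 t 19.17 q [-0.091, 0.182, 1.69, -0.0, 1.263, 1.583]
[430, -60, 245, 0] -> [-65.6  90.9 -19.5] turn -5.89
[270, -60, 250, 15] -> [-224.7  107.3  -25.5] turn -20.89
[260, 0, 250, 20] -> [-240.8   48.7  -25.6] turn -25.89
[260, 200, 250, 25] -> [-261.4 -150.3  -25.7] turn -30.89
[{'point': [331.7, 232.1], 'score': 0.81}, {'point': [318.0, 336.4], 'score': 0.46}] [{'point': [349.4, 219.3], 'score': 0.81}]
```

View pics/c3.png

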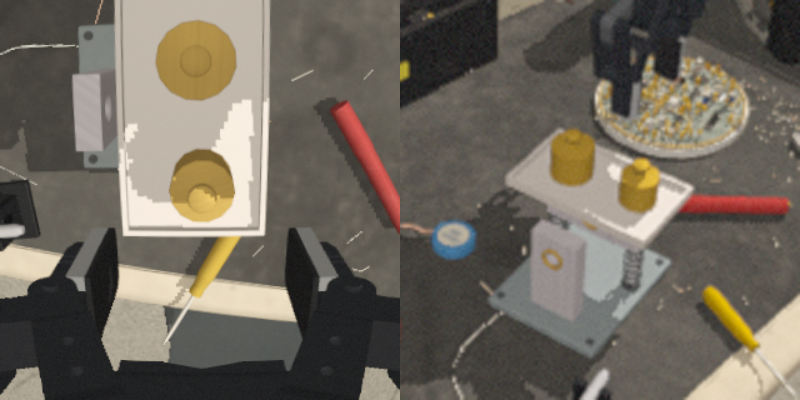

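Both weights stand upright on the pan, which has sunk by about the right amount (pan_bush in the scene view moved from row 210 to 219). Next I'll go for the pin.

>>> apply_moves --deltas '[56,-30,45,-19,0,56,-66,91,-19,0,56,-105,95,-20,-6,56,-145,99,-22,-13,56,-185,103,-24,-20,56,-225,107,-25,-27,56,-233,75,-25,-34,56,-241,45,-25,-41,56,-247,5,-25,-48,56,-252,-35,-25,-55,56,-256,-75,-25,-62,56,-259,-115,-25,-69]'

```text
clock: 20.37
position: [0.2557, 0.1637, 0.2476]
ee_rot: [0.0, 0.854, 0.521, -0.0]
contact_force: [1.1, -0.2, 0.1]
width: 0.0559
gripper_force: 0.0
```

```bash
python3 d.py 275,200,250,90.3 400,290,170,90.3 456,307,110,90.3
```

```text
now [255.7 163.7 247.6] th 62.73 tilt 0.05700904060062066 F [ 1.1 -0.2  0.1] w 55.91759756630866 t 20.37 q [0.34, -0.154, 1.978, -0.001, 1.318, 0.816]
[275.0, 200.0, 250.0, 90.3] -> [41.1  0.5 -2.4] turn -27.57
[400.0, 290.0, 170.0, 90.3] -> [178.5  70.4  77.4] turn -27.57
[456.0, 307.0, 110.0, 90.3] -> [219.3 112.4 137.4] turn -27.57
```

>>> apply_moves --deltas '[56,41,0,0,-7,56,80,20,20,-14,56,115,38,42,-21,56,150,55,60,-27.5,56,178,72,78,-27.5,56,200,92,108,-27.5,56,219,112,122,-27.5,56,219,112,137,-27.5,56,219,112,137,-27.5,56,219,112,137,-27.5]'

```text
clock: 21.2
position: [0.456, 0.3038, 0.1091]
ee_rot: [-0.001, 0.708, 0.707, -0.003]
contact_force: [0.1, 0.2, 0.2]
width: 0.0563
gripper_force: 0.0
```

```bash
python3 - <<'E'
from d import *
dd([[456,307,48,90.3]])
W=get_image("wrist");save(W,"w4.png")
np.set_printoptions(precision=4,suppress=True)
h=cv2.cvtColor(W["frame"],cv2.COLOR_RGB2HSV);m=cv2.inRange(h,(0,150,60),(8,255,255))|cv2.inRange(h,(174,150,60),(180,255,255))
n,l,st,c=cv2.connectedComponentsWithStats(m)
for i in range(1,n):
    if st[i,4]>300:
        print(st[i],c[i],fonz(W,c[i],.058)); ys,xs=np.where(l==i)
        w=np.array([fonz(W,p,.058)[:2] for p in zip(xs,ys)],np.float32)*1000;print(cv2.minAreaRect(w))
for q in("pin","rest"):print(q,place_of(q,W)[:2])
E
```

```text
now [456.  303.8 109.1] th 89.92 tilt 0.36219424593824245 F [0.1 0.2 0.2] w 56.29654289601687 t 21.2 q [0.461, 0.353, 1.766, 0.0, 1.029, 0.462]
[456, 307, 48, 90.3] -> [ 3.4  0.3 61.1] turn -0.38
[308 205  34  12 346] [325.2139 210.2775] [0.4585 0.3343 0.058 ]
((458.10284423828125, 334.2161865234375), (15.951299667358398, 5.420950412750244), 0.07666847854852676)
[ 308  217   34   68 2160] [324.8824 251.3884] [0.4583 0.3136 0.058 ]
((458.0476379394531, 313.399658203125), (16.640727996826172, 35.00654983520508), 0.8466690182685852)
[557 349  35  34 564] [576.6738 362.0887] [0.6339 0.2308 0.058 ]
((635.9679565429688, 230.03956604003906), (21.008018493652344, 37.29144287109375), 53.71146011352539)
pin [{'point': [326.2, 249.8], 'score': 0.86}]
rest []
```

View pics/w4.png

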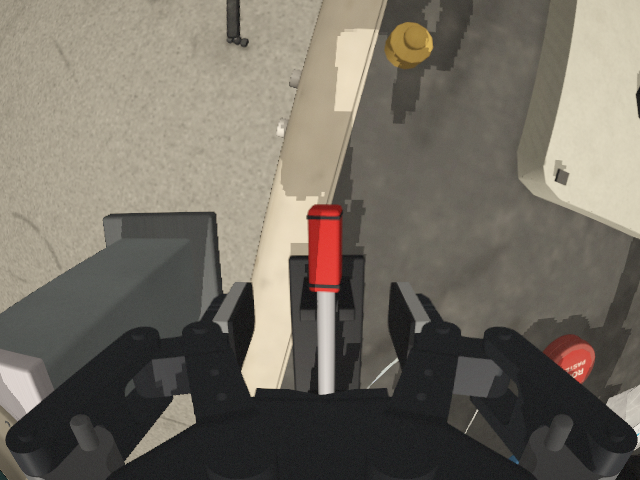

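>>> apply_moves --deltas '[56,1,1.5,25,-0.4,56,1,1.5,45,-0.4,56,1,1.5,61,-0.4,56,1,1.5,61,-0.4,56,1,1.5,61,-0.4,10,1,1.5,61,-0.4,10,1,1.5,61,-0.4,10,1,1.5,61,-0.4,10,1,1.5,61,-0.4,10,1,1.5,61,-0.4,10,1,1.5,61,-0.4,10,1,1.5,61,-0.4]' --squeeze 70

```text
clock: 22.35
position: [0.4599, 0.3061, 0.0515]
ee_rot: [0.0, 0.705, 0.709, 0.001]
contact_force: [-1.8, 0.3, 5.7]
width: 0.0149
gripper_force: 69.4
```

```bash
python3 d.py 457,307,90,90.3
```

```text
now [459.9 306.1  51.5] th 90.33 tilt 0.10143208095251684 F [-1.8  0.3  5.7] w 14.893081699496413 t 22.35 q [0.461, 0.423, 1.829, -0.0, 0.888, 0.456]
[457.0, 307.0, 90.0, 90.3] -> [  1.   -2.8 -38.5] turn 0.03
```

>>> apply_moves --deltas '[10,0,0,-15,0,10,0,0,-30,0,10,0,0,-45,0,10,0,0,-58,0,10,0,0,-58,0,10,0,0,-58,0]'

```text
clock: 22.85
position: [0.4596, 0.3059, 0.1087]
ee_rot: [0.0, 0.705, 0.709, 0.001]
contact_force: [-0.2, -0.3, -1.4]
width: 0.0146
gripper_force: 68.4
```

```bash
python3 - <<'E'
from d import *
dd([[500,320,109,90],[545,300,109,86],[559,271,80,84.35]])
np.set_printoptions(precision=4,suppress=True)
S=get_image("scene");T=get_image("top")
for q in ("pin_tip","pin","frame_bush","pan_bush"):
    a=place_of(q,S)[:2];b=place_of(q,T)[:2];print(q,[(np.round(x["point"],1),round(x["score"],2)) for x in a+b])
    if a and b:
        P=tri([S,T],[a[0]["point"],b[0]["point"]]);print(P,proj(S,P)-a[0]["point"])
print(get_state()["effort"].round(2),get_state()["moment"])
E
```

```text
now [459.6 305.9 108.7] th 90.33 tilt 0.0877532531765154 F [-0.2 -0.3 -1.4] w 14.616415043592502 t 22.85 q [0.461, 0.356, 1.763, -0.0, 1.021, 0.455]
[500, 320, 109, 90] -> [13.9 40.4 -0.3] turn 0.33
[545, 300, 109, 86] -> [-6.4 85.3 -0.2] turn 4.33
[559, 271, 80, 84.35] -> [-35.5  99.1  28.8] turn 5.98
pin_tip [(array([352.6, 259.5]), 0.75), (array([406.9, 269.6]), 0.45), (array([320.6, 270.9]), 0.59)]
[0.4607 0.1615 0.1033] [-0.4745 -0.0951]
pin [(array([312.5, 321. ]), 0.91), (array([347.1, 206. ]), 0.47), (array([307.5, 181.2]), 0.66)]
[ 0.6152  0.189  -0.1166] [-30.8913 -15.8808]
frame_bush [(array([330.3, 231.1]), 0.6), (array([357.2, 232.3]), 0.57)]
[0.5441 0.0896 0.0744] [0.6357 0.1303]
pan_bush [(array([350.4, 216.2]), 0.61), (array([392. , 235.5]), 0.9), (array([361.9, 232.4]), 0.52)]
[0.537  0.0164 0.0618] [-0.9801 -0.2012]
[ -0.   -42.52 -20.45  -0.04   0.03   0.  ] [ 0.0014 -0.0024  0.0274]
```

>>> apply_moves --deltas '[10,4,14,0,0,10,9,27,0,0,10,12,38,0,0,10,12,38,0,0]'

```text
clock: 23.68
position: [0.5, 0.3188, 0.1083]
ee_rot: [0.001, 0.705, 0.709, 0.001]
contact_force: [-0.6, 0.2, -0.7]
width: 0.0146
gripper_force: 68.5
```

```bash
python3 d.py 545,300,109,86; python3 -c "
from rig import *;s=get_state();print(s['effort'].round(2),s['moment'].round(2))"
```

```text
now [500.  318.8 108.3] th 90.32 tilt 0.17967602853282952 F [-0.6  0.2 -0.7] w 14.617248216445399 t 23.68 q [0.45, 0.409, 1.674, -0.0, 1.056, 0.445]
[545.0, 300.0, 109.0, 86.0] -> [-19.   44.9  -0.5] turn 4.32
[ 1.100e-01 -4.574e+01 -2.059e+01 -2.000e-02  1.600e-01 -2.000e-02] [ 0.06 -0.02 -0.01]
```

>>> apply_moves --deltas '[10,-2,10,0,0,10,-5,20,0,1,10,-8,26,0,2,10,-8,26,0,2]'

```text
clock: 24.02
position: [0.525, 0.3092, 0.1083]
ee_rot: [0.001, 0.718, 0.696, 0.0]
contact_force: [0.4, 0.2, -0.9]
width: 0.0144
gripper_force: 68.5
```

```bash
python3 d.py 545,300,109,86; python3 -c "
from rig import *;s=get_state();print(s['effort'].round(2),s['moment'].round(2))"
```

```text
now [525.  309.2 108.3] th 88.21 tilt 0.07063859982993424 F [ 0.4  0.2 -0.9] w 14.420630948174624 t 24.02 q [0.419, 0.431, 1.635, -0.001, 1.075, 0.45]
[545.0, 300.0, 109.0, 86.0] -> [-8.6 20.3 -0.7] turn 2.21
[-4.000e-02 -4.754e+01 -2.130e+01 -7.000e-02  5.000e-02  6.000e-02] [ 0.03 -0.02 -0.01]
```

>>> apply_moves --deltas '[10,-5,10,0,1,10,-9,20,0,2,10,-18,26,0,3,10,-18,26,0,3]'

```text
clock: 24.35
position: [0.5505, 0.2895, 0.1083]
ee_rot: [0.001, 0.736, 0.677, 0.0]
contact_force: [-0.7, -0.3, -1.3]
width: 0.0146
gripper_force: 68.5
```

```bash
python3 d.py 560,270,80,84.35; python3 -c "
from rig import *;s=get_state();print(s['effort'].round(2),s['moment'].round(2))"
```

```text
now [550.5 289.5 108.3] th 85.2 tilt 0.09414613989962323 F [-0.7 -0.3 -1.3] w 14.644772561127862 t 24.35 q [0.373, 0.448, 1.605, -0.002, 1.088, 0.458]
[560.0, 270.0, 80.0, 84.35] -> [-18.6  11.   28.3] turn 0.85
[ 2.000e-02 -4.889e+01 -2.172e+01 -6.000e-02 -1.000e-02  1.000e-02] [ 0.08 -0.04 -0.07]
```

>>> apply_moves --deltas '[10,-7,4,0,1,10,-14,8,2,1,10,-19,9,4,1,10,-19,9,4,1]'

```text
clock: 24.68
position: [0.5558, 0.2702, 0.1037]
ee_rot: [-0.0, 0.742, 0.671, -0.001]
contact_force: [0.1, 0.2, -0.8]
width: 0.0144
gripper_force: 68.5
```

```bash
python3 d.py 560,270,80,84.35; python3 -c "
from rig import *;s=get_state();print(s['effort'].round(2),s['moment'].round(2))"
```

```text
now [555.8 270.2 103.7] th 84.28 tilt 0.10187078115714324 F [ 0.1  0.2 -0.8] w 14.44833186241798 t 24.68 q [0.34, 0.448, 1.618, -0.001, 1.078, 0.441]
[560.0, 270.0, 80.0, 84.35] -> [ 0.3  4.2 23.7] turn -0.07
[ -0.29 -49.09 -21.82  -0.1   -0.09  -0.06] [ 0.06 -0.01 -0.05]
```

>>> apply_moves --deltas '[10,0,3,12,0,10,0,3,24,0,10,0,3,27,0,10,0,3,27,0,10,0,3,27,0]'

```text
clock: 25.1
position: [0.5589, 0.2716, 0.0768]
ee_rot: [-0.0, 0.741, 0.671, -0.0]
contact_force: [-0.1, -0.1, -0.6]
width: 0.0148
gripper_force: 68.5
```

```bash
cat > a.py <<'E'
from d import *
np.set_printoptions(precision=4,suppress=True)
s,M,p,th=st();print(p,th,s["contact_force"],s["clock"])
S=get_image("scene");T=get_image("top")
lsd=cv2.createLineSegmentDetector(cv2.LSD_REFINE_ADV)
def segs(im,A,B,zoff=0,tol=5,ang=6):
    a,b=proj(im,A),proj(im,B);L=np.linalg.norm(b-a);u=(b-a)/L;n=np.array([-u[1],u[0]]);out=[]
    g=cv2.cvtColor(im["frame"],cv2.COLOR_RGB2GRAY)
    for l in lsd.detect(g)[0][:,0]:
        q=l.reshape(2,2);d=q[1]-q[0];le=np.linalg.norm(d)
        if le<12 or abs(d@n)/le>np.sin(np.radians(ang)):continue
        mid=q.mean(0)-a
        if abs(mid@n)<tol and 0<mid@u<L: out.append((le,q))
    return sorted(out,key=lambda x:-x[0])
o=np.array([.538,.040]);a=np.radians(-95.8);x=np.array([np.cos(a),np.sin(a)]);y=np.array([-x[1],x[0]])
G=lambda gx,gy,z:np.r_[o+gx*x+gy*y,z]
W=lambda im,q,z:np.array([onz(im,v,z)[:2] for v in q])
def ang(w): d=w[1]-w[0];return np.degrees(np.arctan2(d[1],d[0]))
for nm,im in(("T",T),("S",S)):
    for e,A,B,z in(("pan -x",G(-.025,-.068,.111),G(-.025,.068,.111),.111),("pan +x",G(.055,-.068,.111),G(.055,.068,.111),.111),("pan y+",G(-.025,.068,.111),G(.055,.068,.111),.111),("pan y-",G(-.025,-.068,.111),G(.055,-.068,.111),.111),("base -x",G(-.0675,-.055,.01),G(-.0675,.055,.01),.01)):
        for le,q in segs(im,A,B)[:2]:
            w=W(im,q,z);g=[((v-o)@x*1000,(v-o)@y*1000) for v in w];print(nm,e,round(le),"ang",round(ang(w),2),np.round(g,1).tolist())
    hx=p[:2]-.0075*M[:2,0]*-1
    A=np.r_[p[:2]-.03*M[:2,0],p[2]-.0015];B=np.r_[p[:2]-.145*M[:2,0],p[2]-.0015]
    for le,q in segs(im,A,B)[:4]:
        w=W(im,q,A[2]);print(nm,"pin",round(le),"ang",round(ang(w),2),[np.round([(v-p[:2])@M[:2,0]*1000,(v-p[:2])@M[:2,1]*1000],1) for v in w])
    for q in("pin_tip","frame_bush","pan_bush"):print(nm,q,[(np.round(r["point"],1),round(r["score"],2)) for r in place_of(q,im)[:2]])
tip=np.r_[p[:2]-.1445*M[:2,0],p[2]-.0015];print("tip exp",tip,proj(S,tip),proj(T,tip),"gauge",(tip[:2]-o)@x,(tip[:2]-o)@y)
print("collar exp",proj(S,G(-.056,0,.075)))
E
python3 a.py
```

```text
[0.5589 0.2716 0.0768] 84.35253502083839 [-0.0553 -0.0844 -0.565 ] 25.1
T pan -x 66 ang 174.26 [[-26.9, 67.3], [-26.8, -63.4]]
T pan +x 69 ang -4.97 [[55.1, -68.7], [53.1, 67.0]]
T pan +x 33 ang 174.0 [[50.2, 4.0], [50.0, -59.6]]
T pan y+ 39 ang 84.44 [[51.1, 69.1], [-25.7, 68.8]]
T pan y- 39 ang -95.93 [[-23.5, -67.6], [51.9, -67.8]]
T base -x 47 ang 173.97 [[-73.4, 52.1], [-73.8, -49.6]]
T pin 38 ang -96.19 [array([-63.1,  -3.5]), array([-139.9,   -4.3])]
T pin 38 ang 84.27 [array([-139.1,    5.2]), array([-62.2,   5.4])]
T pin_tip [(array([338.1, 230. ]), 0.68), (array([311.4, 180.5]), 0.62)]
T frame_bush [(array([359.2, 232. ]), 0.85)]
T pan_bush [(array([391. , 237.1]), 0.83)]
S pan -x 19 ang 173.13 [[-29.7, -10.3], [-30.5, -51.7]]
S pan -x 18 ang 178.52 [[-36.4, 61.8], [-33.3, 21.2]]
S pan +x 27 ang -9.39 [[55.3, -10.1], [59.4, 54.6]]
S pan +x 22 ang -10.41 [[54.8, -68.2], [58.9, -17.0]]
S pan y+ 27 ang 85.94 [[54.2, 68.3], [-23.7, 65.9]]
S pan y- 29 ang -96.15 [[-31.8, -71.4], [47.6, -71.8]]
S base -x 33 ang 174.31 [[-79.8, 19.0], [-79.6, -56.4]]
S base -x 17 ang 172.99 [[-54.6, 20.4], [-55.4, -20.5]]
S pin 40 ang 83.58 [array([-148.7,    3.1]), array([-56. ,   4.3])]
S pin 34 ang -95.23 [array([-60.6,  -7. ]), array([-138.9,   -6.4])]
S pin_tip [(array([322.1, 244.4]), 0.88)]
S frame_bush []
S pan_bush [(array([348.7, 217.4]), 0.86)]
tip exp [0.5447 0.1278 0.0753] [321.7749 242.3271] [338.122  231.0576] gauge -0.08800093706047413 -0.0022142613696779843
collar exp [329.7351 232.8964]
```

>>> apply_moves --deltas '[10,-8,2,0,0,10,-16,2,0,0,10,-24,2,0,0,10,-24,2,0,0,10,-24,2,0,0]'

```text
clock: 25.92
position: [0.5587, 0.2464, 0.0773]
ee_rot: [-0.0, 0.742, 0.671, -0.0]
contact_force: [-0.3, 0.2, -0.0]
width: 0.0148
gripper_force: 68.5
```

```bash
python3 a.py | grep -v pan_bush | grep -v "S pan"
```

```text
[0.5587 0.2464 0.0773] 84.25166737852793 [-0.3439  0.1501 -0.0187] 25.9167
T pan -x 65 ang 174.21 [[-26.8, 67.6], [-26.8, -61.3]]
T pan +x 69 ang -4.97 [[55.1, -68.7], [53.1, 67.0]]
T pan +x 33 ang 173.99 [[50.2, 4.0], [49.9, -59.6]]
T pan y+ 39 ang 84.52 [[51.1, 69.2], [-25.7, 68.7]]
T pan y- 39 ang -95.93 [[-23.5, -67.6], [51.9, -67.8]]
T base -x 24 ang 173.33 [[-73.3, 2.8], [-74.1, -49.6]]
T base -x 15 ang 176.11 [[-74.1, 51.9], [-73.0, 19.0]]
T pin 34 ang 83.77 [array([-141.7,    4.8]), array([-73. ,   5.4])]
T pin 32 ang -96.25 [array([-76.1,  -4. ]), array([-140. ,   -4.5])]
T pin_tip [(array([350.8, 230.4]), 0.59)]
T frame_bush [(array([361.9, 233.7]), 0.92)]
S base -x 35 ang 174.16 [[-79.7, 23.0], [-79.7, -56.4]]
S base -x 18 ang 174.31 [[-54.9, 23.0], [-54.8, -20.4]]
S pin 22 ang -94.98 [array([-61.8,  -6.6]), array([-114.4,   -5.9])]
S pin 13 ang 82.35 [array([-91.8,   3.2]), array([-61. ,   4.2])]
S pin_tip [(array([330.9, 238.3]), 0.57), (array([284.9, 283.3]), 0.43)]
S frame_bush [(array([330.8, 228.8]), 0.64)]
tip exp [0.5442 0.1026 0.0758] [327.9121 234.5899] [350.5693 231.4224] gauge -0.06294496764813035 -0.00015172662431771076
collar exp [329.7351 232.8964]
```

>>> apply_moves --deltas '[10,-5,0,0.5,-0.25,10,-9,0,0.5,-0.25,10,-13,0,0.5,-0.25,10,-17,0,0.5,-0.25,10,-17,0,0.5,-0.25]'

```text
clock: 26.73
position: [0.5569, 0.2293, 0.0767]
ee_rot: [0.0, 0.74, 0.673, -0.0]
contact_force: [0.0, 0.5, -1.3]
width: 0.0146
gripper_force: 68.5
```

```bash
python3 d.py; python3 -c "
from rig import *;s=get_state();print(s['effort'].round(2),s['moment'].round(3),s['contact_force'])"
```

```text
now [556.9 229.3  76.7] th 84.54 tilt 0.04490156103413166 F [ 0.   0.5 -1.3] w 14.5567769964357 t 26.73 q [0.275, 0.455, 1.686, -0.001, 1.001, 0.371]
[-7.000e-02 -4.800e+01 -2.021e+01 -6.000e-02 -0.000e+00 -4.000e-02] [-0.011 -0.001 -0.01 ] [ 0.03869401  0.51419426 -1.31011175]
```

>>> apply_moves --deltas '[10,-6,0,0,0,10,-12,0,0,0,10,-18,0,0,0,10,-24,0,0,0,10,-30,0,0,0,10,-30,0,0,0,10,-30,0,0,0]'

```text
clock: 27.32
position: [0.5543, 0.2001, 0.0768]
ee_rot: [-0.0, 0.74, 0.673, 0.0]
contact_force: [1.4, 0.9, -0.2]
width: 0.0143
gripper_force: 68.5
```

```bash
python3 d.py; python3 -c "
from rig import *;s=get_state();print(s['effort'].round(2),s['moment'].round(3),s['contact_force'])"; python3 a.py | grep -E "pin|tip|base|y[+-]"
```

```text
now [554.3 200.1  76.8] th 84.53 tilt 0.007323920757287639 F [ 1.4  0.9 -0.2] w 14.349530174443423 t 27.32 q [0.228, 0.438, 1.717, 0.0, 0.986, 0.324]
[-2.900e-01 -4.678e+01 -1.975e+01 -9.000e-02  5.000e-02 -1.000e-02] [ 0.001 -0.008  0.052] [ 1.43139754  0.91311906 -0.1555585 ]
T pan y+ 39 ang 84.05 [[51.1, 68.5], [-25.7, 68.7]]
T pan y- 39 ang -95.93 [[-23.5, -67.6], [51.9, -67.8]]
T pin 18 ang -96.5 [array([-27.3,  -3.7]), array([-63. ,  -4.4])]
T pin 14 ang 83.86 [array([-59.4,   5.3]), array([-31.2,   5.6])]
T pin_tip [(array([374.4, 235. ]), 0.47)]
S pan y- 29 ang -96.16 [[-31.8, -71.4], [47.6, -71.9]]
S base -x 27 ang 174.45 [[-79.9, 1.9], [-79.7, -58.8]]
S pin_tip [(array([340.4, 226.4]), 0.64)]
tip exp [0.5405 0.0562 0.0753] [339.8689 221.8705] [373.5274 233.5681] gauge -0.01640485541683951 0.0008783291301733481
```

>>> apply_moves --deltas '[10,-5,0,0,0,10,-10,0,0,0,10,-15,0,0,0,10,-19,0,0,0,10,-23,0,0,0,10,-27,0,0,0,10,-27,0,0,0]'

```text
clock: 28.3
position: [0.5516, 0.1727, 0.0768]
ee_rot: [0.0, 0.74, 0.673, -0.0]
contact_force: [-0.5, 0.6, -0.5]
width: 0.0147
gripper_force: 68.5
```

```bash
python3 d.py; python3 -c "
from rig import *;s=get_state();print(s['effort'].round(2),s['moment'].round(3),s['contact_force'])"
```

```text
now [551.6 172.7  76.8] th 84.54 tilt 0.03274566336723657 F [-0.5  0.6 -0.5] w 14.687716499081812 t 28.3 q [0.183, 0.424, 1.742, -0.001, 0.975, 0.279]
[ -0.15 -45.82 -19.74  -0.07  -0.    -0.05] [ 0.03  -0.021 -0.045] [-0.48971965  0.62473383 -0.47430795]
```

>>> apply_moves --deltas '[10,-5,0,0,0,10,-10,0,0,0,10,-15,0,0,0,10,-20,0,0,0,10,-25,0,0,0,10,-30,0,0,0,10,-30,0,0,0,10,-30,0,0,0,10,-30,0,0,0]'

```text
clock: 29.05
position: [0.549, 0.1438, 0.0768]
ee_rot: [-0.0, 0.74, 0.673, 0.0]
contact_force: [-1.1, 1.0, -0.4]
width: 0.0148
gripper_force: 68.5
```

```bash
python3 a.py | grep -E "^\[|tip|pan|pin"; python3 - <<'E'
from h import *
W=get_image("wrist");T=get_image("top");S=get_image("scene")
for q in ("pan_bush","pan_floor","weight_300"):
    for im in(T,S):print(q,[(np.round(r["point"],1).tolist(),round(r["score"],2)) for r in find_in(q,im)[:4]])
s=get_state();print(s["contact_force"].round(2),s["moment"].round(3),s["effort"].round(2))
E
```

```text
[0.549  0.1438 0.0768] 84.56503162859714 [-1.1062  0.9802 -0.4137] 29.05
T pan -x 21 ang 177.16 [[-28.1, -19.7], [-26.0, -61.1]]
T pan +x 38 ang -6.06 [[54.5, -64.1], [54.9, 9.7]]
T pan +x 29 ang -6.36 [[53.0, 9.4], [53.5, 67.1]]
T pan y+ 30 ang 83.4 [[51.1, 68.3], [-8.1, 69.1]]
T pin_tip []
T pan_bush [(array([387.6, 236.8]), 0.87)]
S pan -x 22 ang 175.9 [[-31.1, -3.2], [-29.6, -51.6]]
S pan +x 22 ang -10.46 [[54.7, -68.2], [58.9, -17.0]]
S pan +x 18 ang -6.55 [[56.0, -10.0], [56.6, 32.2]]
S pan y- 29 ang -96.27 [[-31.8, -71.4], [47.5, -72.0]]
S pin_tip [(array([354.4, 209. ]), 0.5), (array([407.3, 271.4]), 0.38)]
S pan_bush [(array([347.1, 218.5]), 0.81)]
tip exp [ 0.5353 -0.0001  0.0753] [353.8048 207.3489] [401.444  236.5267] gauge 0.040138139460091204 0.0013358689592020629
pan_bush [([403.0, 237.9], 0.96)]
pan_bush [([357.2, 213.1], 0.87), ([398.6, 257.0], 0.53)]
pan_floor []
pan_floor [([356.0, 213.7], 0.93)]
weight_300 [([200.9, 250.6], 0.71), ([395.0, 215.6], 0.54)]
weight_300 [([367.0, 205.5], 0.74), ([251.4, 390.0], 0.72), ([341.0, 189.4], 0.48)]
[-0.07  0.36 -0.43] [0.052 0.011 0.013] [ 1.000e-02 -4.478e+01 -1.950e+01 -4.000e-02  1.000e-02 -0.000e+00]
```

```bash
python3 -c "
from rig import *;print(sign_off())"
```

```text
the job is handed in; nothing more can be done
None
```

The 300 g and 200 g weights stand upright on the pan, and the pin runs through both bushings with its nose about 17 mm beyond the pan's; it is still held by its handle, and I handed the job in at about 29 s (the nose distance is estimated from arm position and the fitted gauge pose, not seen directly).

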